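# Seat a round bar in the V-blocks, bring it to the stop and clamp it

## Task

Take the solid round bar (not the pipe) out of the wooden rack and lower it gently into the pair of V-blocks of the drilling fixture, clear of the end stop, so that it beds in both Vs. Then slide it along the Vs until it pushes the stop's sprung brass pin in and sits firmly, with about 10 N, on the solid face of the set screw (feel for it: over 16 N would shift the setting), let go, and press the toggle clamp's handle fully down so that the bar is held there ready for drilling. Leave the pipe in the rack.

Things in the scene. Friction and masses are not known exactly. Their poses are not given: they have to be found in the camera images.
- shaft_center (a point): Centre of the solid steel bar, the workpiece: a plain turned cylinder 24 mm in diameter and 110 mm long, about 0.4 kg, with a small dark centre hole in each end face. This point lies half-way along it on its axis; its x axis runs along the bar. At the start it lies in one of the two notches of the wooden rack, its axis level, 53 mm above the rack's underside.
- shaft: The same solid bar as a body; its origin and axes are those of shaft_center.
- pipe_center (a point): Centre of the bystander in the other notch: a steel pipe 30 mm outside diameter, 100 mm long, open at its ends; x along the pipe. It stays in the rack.
- rack: Wooden rack, fixed: a base board 92 x 120 x 10 mm carrying two upright boards 12 mm thick and 50 mm high, 64 mm apart between their inner faces, each with two V notches. Origin at the centre of its underside; x along the bars' axes, the two notches at y = +34 and -34 mm. Bar and pipe are freely gripped across their middles between the boards.
- fixture: Drilling fixture, fixed on a plywood board behind the lathe: grey base plate 122 x 120 x 12 mm with two steel V-blocks in line, 18 mm long, 50 mm wide, tops 54 mm above the underside, 66 mm apart between inner faces (free there down to 12 mm), and a toggle clamp beside (-y) the block nearer the stop. Origin on the underside, below the middle between the blocks; x along the Vs away from the stop, z up.
- v_seat (a point): Point on the line on which the bar's axis lies when it is bedded in both 90 degree Vs, mid-way between the two blocks, 54 mm above the fixture's underside; x along the Vs, pointing away from the stop, y across them. The blocks cover x from -51 to -33 mm and from +33 to +51 mm; the Vs are 34 mm wide at the top, level with the axis.
- end_stop: End stop: an upright grey plate at the -x end of the Vs through which a set screw passes on their axis; its round steel face (16 mm) looks to +x, with a brass pin in it. Origin on the axis, 60 mm to -x of v_seat. How far the screw stands out differs at each start and is not measured: its face is 2 to 12 mm to +x of this origin. It should feel 5 to 16 N; the sliding bar alone drags with 2 to 5 N.
- seat_pin (a joint): How far the sprung brass seat-check pin in the screw's face is pushed in, m: 0 = free, standing 3 mm out of the face; 0.003 = flush, the bar's end on the solid face. It pushes back with 0.5 to 1.4 N, which the bar's own friction holds. With the bar home its centre is between 3 mm to -x and 7 mm to +x of v_seat, by the screw's setting; 12 mm to +x is always clear of the pin.
- clamp_pad: Rubber-tipped spindle of the toggle clamp, 13 mm in diameter, sprung (4 N per mm) in the end of the clamp arm. The open arm stands up beside the Vs; with the handle down the pad presses the bar, from above, into the block nearer the stop with about 9 N. Origin at the middle of the rubber face.
- clamp_handle (a joint): Angle (rad) of the clamp's black-gripped handle about an axis along the fixture's x: 0 = open, rising obliquely outward (to the fixture's -y), 57 degrees above level; grows as it is pressed down; 1.00 is level and dead centre, 1.03 the end of travel, over centre, where it stays. Slight friction; a toggle, so the last 0.25 rad compress the pad's spring: 3 to 6 N is enough, then it is rigid.
- handle_tip (a point): On the handle's axis, 80 mm from its pivot, which lies 75 mm to -y of the Vs' line, 42 mm to -x of v_seat and 61 mm above the fixture's underside. The grip is a round bar 13 mm in diameter and ends 6 mm past this point.
- press_point (a point): Point fixed on the fixture, 34 mm outward (-y) of the handle's pivot, 67.5 mm above the fixture's underside: level with the top of the handle when it is fully down. Coming straight down above this point, closed fingertips meet the open handle 50 to 65 mm higher and carry it all the way down; stop when it turns rigid.

How it is judged:
By the outcome, as a careful person would: the job done as asked, in the order asked, and still so for the second after the job is handed in, with the robot touching nothing.
It also fails if it takes over 61 s, if anything falls off the work surface, if the arm or the gripper's body presses on something with over 40 N, if the wrist force passes 120 N, or if a joint passes its speed limit or range.

## Robot

A 6-joint arm with a two-finger parallel gripper is mounted at the origin on a cart in front of the work surface, level with it; the furniture and walls round the work are solid. World frame = base frame: x ahead of the robot, y to its left, z up, the work surface at z = 0. Lengths are in m, angles in rad, forces in N, time in s.
With the tool pointing down it reaches from about 0.275 to 0.825 m from the base axis. Payload 4.9 kg.
Tool frame: the origin (TCP) lies midway between the tips of the shut fingers; the grasp point (between the pads) lies 19 mm behind it; z points along the fingers, y is the direction in which the jaws open and shut (so a half turn about z gives the same grasp; the last joint's range is limited). The gripper opens to 85 mm and grips with 20 to 120 N. Pads are 22 mm wide; open, the fingers measure 114 mm over their backs; the gripper's body (76 mm by 85 mm) begins 54 mm behind the grasp point. The pads swing forward as they close: fully open they stand 13 mm farther back than shut.
Start: joints at [-1.283, 0.326, -0.193, 1.052, 0, 1.437], TCP at [0.225, -0.502, 0.231] pointing down, gripper open.
Joint ranges: [-2.65, 2.65], [-0.97, 1.79], [-1.3, 1.35], [-1.93, 2.1], [-1.47, 1.37], [-3.14, 3.14]. Speed limits (rad/s): [2.57, 2.57, 3.14, 3.14, 3.14, 3.14].

## Interface

Orientations are given as a 3x3 rotation matrix whose columns are the frame's x, y, z axes.
In Python, from station import r, viewer gives the robot as it stands. The module is installed in compiled form; this text tells all that it offers.
- The arm moves only by the tool move_arm, never from a script. Its argument "deltas" is a list of rows, each a list of 7 numbers: the shift along the tool's x, y, z in mm, then the turn, a rotation vector about the tool's x, y, z in units of 6 degrees (1.0 is 6 degrees), then the finger opening in mm, from 0 to 85.4. In form: [[tx, ty, tz, ax, ay, az, jaw], ...]. A call has 1 to 10 rows; each row shifts and turns the pose as measured when the row begins, along the tool's axes as they then stand; what a row does not reach is not made up. A row lasts 1/12 s, in which the tool goes at most 41.7 mm and 7.16 degrees, less where a joint would pass 70% of its speed; a pose out of reach is approached as far as the arm can. A call with a gripper value outside its range is refused whole. The fingers move at their own pace and stop on an object; the grip force is fixed at half the most. Time passes only in rows, so rows that do not move let the fingers close. It gives the time, the measured TCP pose, the force and the opening at its end, in the units of the state.
- r.sense(): the state, without advancing time (a new reading comes with each control period).
- viewer.camera(name): name is "scene" or "top" or "wrist"; returns the picture (480x640x3 uint8, blue, green, red); there is no depth.
- viewer.calibration(name): a dict with "camera_matrix" (3x3 intrinsics, pixels), "pose" (4x4, takes a point from camera to world coordinates); the wrist camera has in their place "tool_from_camera" (4x4, takes a point from camera to tool coordinates, whose origin is the TCP and whose axes are the flange's). Camera axes: x right, y down, z forward; pixel columns grow to the right and rows downward; lengths in m; the calibration is good to about 2 mm. The wrist camera is an equidistant fisheye: a pixel r from the principal point sees the ray r / f radians off the axis. A picture is of the moment at which its call begins: read the wrist's pose just before it. calibration takes no time and is no camera call.
- r.sign_off(): hands the job in, once; it reports no verdict.
The state is a dict: "clock": time; "joint_positions": joint angles; "qd": joint speeds; "joint_efforts": joint torques, N m; "position": TCP position; "tool_rot": TCP orientation; "wrist_force": force on the tool from outside, world axes, zero at the start; "ft_torque": the same for the moment, N m; "gripper_width": finger opening in m.
Only numpy, scipy, OpenCV 4.12 (cv2) and the standard library are available. Lean on these libraries where they do the work, as an engineer would, in place of code of your own. Each camera call takes 0.05 s, during which the arm holds its last target.

## Working session

There is one attempt and no reset: what is moved stays moved. The work goes in short steps, Python scripts to look and compute and a tool call to move; the robot and the scene stay as the last step left them, time stands still between calls to the robot, and variables do not carry over. Pictures are saved under pics/ and viewed, and the job is handed in when it is done.

Besides the shell and the picture viewer there is one more tool, called by a JSON object that holds its "name" and its "arguments", one argument or row to a line. move_arm: Moves the arm, as the interface text tells. Its arguments: {"type":"object","properties":{"deltas":{"type":"array"}},"required":["deltas"]}

```bash
mkdir -p pics
python3 - <<'E'
from station import r, viewer
import cv2, numpy as np
np.set_printoptions(precision=4,suppress=True)
s=r.sense()
for k,v in s.items(): print(k,np.array(v))
for n in ("scene","top","wrist"):
    print(n,viewer.calibration(n))
    cv2.imwrite(f"pics/{n}0.png",viewer.camera(n))
E
```

```text
clock 0.0
joint_positions [-1.2832  0.3269 -0.1936  1.052  -0.      1.4366]
qd [-0.0001  0.0003 -0.0017  0.0017 -0.0005 -0.0008]
joint_efforts [  0.0014 -44.3396  26.2445   0.0155  -0.0002  -0.    ]
position [ 0.225  -0.5012  0.2305]
tool_rot [[ 0.9124  0.4094 -0.0005]
 [ 0.4094 -0.9124  0.0016]
 [ 0.0002 -0.0017 -1.    ]]
wrist_force [ 0.239  -0.0469 -0.0519]
ft_torque [-0.0124 -0.0123 -0.0396]
gripper_width 0.08530826903356152
scene {'camera_matrix': array([[506.2372,   0.    , 320.5562],
       [  0.    , 506.2372, 236.7194],
       [  0.    ,   0.    ,   1.    ]]), 'pose': array([[-0.5441, -0.6589,  0.5195,  0.1278],
       [-0.8389,  0.4368, -0.3247,  0.3555],
       [-0.0129, -0.6125, -0.7904,  0.8671],
       [ 0.    ,  0.    ,  0.    ,  1.    ]])}
top {'camera_matrix': array([[592.0707,   0.    , 323.0358],
       [  0.    , 592.0707, 237.3785],
       [  0.    ,   0.    ,   1.    ]]), 'pose': array([[-0.0045, -0.9862,  0.1653,  0.4005],
       [-1.    ,  0.0032, -0.0081,  0.0844],
       [ 0.0075, -0.1653, -0.9862,  1.1718],
       [ 0.    ,  0.    ,  0.    ,  1.    ]])}
wrist {'camera_matrix': array([[371.6483,   0.    , 314.2695],
       [  0.    , 371.6483, 243.3588],
       [  0.    ,   0.    ,   1.    ]]), 'tool_from_camera': array([[ 0.0004, -0.9561, -0.293 ,  0.0752],
       [ 1.    ,  0.0002,  0.0006, -0.0003],
       [-0.0005, -0.293 ,  0.9561, -0.1421],
       [ 0.    ,  0.    ,  0.    ,  1.    ]])}
```

View pics/scene0.png

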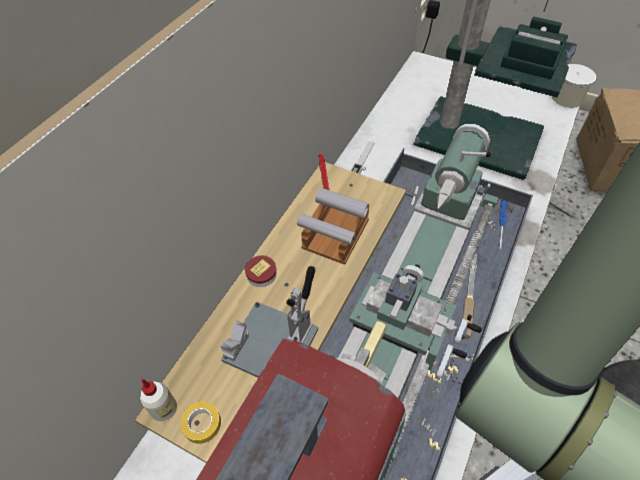

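View pics/top0.png

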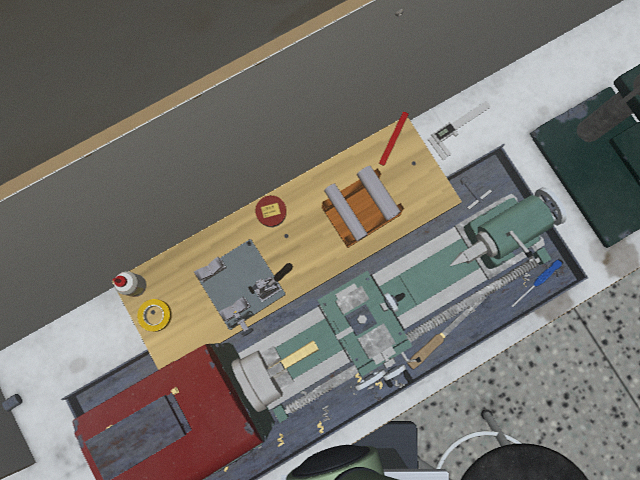

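View pics/wrist0.png

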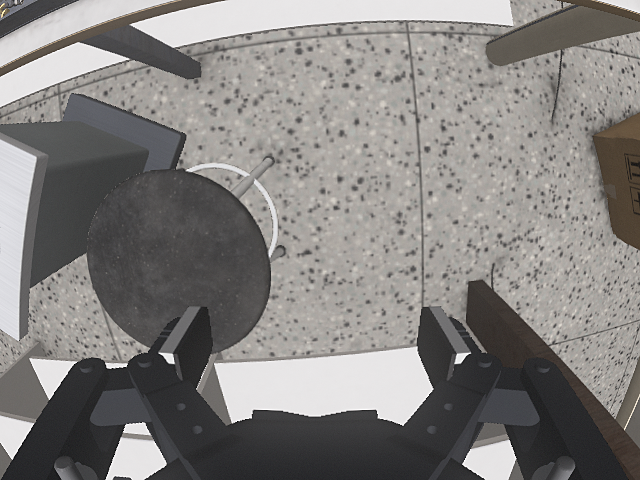

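The top view shows the rack near (362,207), the fixture near (240,288) and the clamp handle near (285,270). I'll enlarge those areas.

```bash
cat > h.py <<'E'
from station import r, viewer
import cv2, numpy as np
np.set_printoptions(precision=4,suppress=True)
def crop(im,x0,y0,w,h,k,name):
    c=im[y0:y0+h,x0:x0+w]; cv2.imwrite(name,cv2.resize(c,None,fx=k,fy=k,interpolation=cv2.INTER_CUBIC))
def ray(n,u,v):
    c=viewer.calibration(n);K=c["camera_matrix"];P=c["pose"]
    d=P[:3,:3]@np.array([(u-K[0,2])/K[0,0],(v-K[1,2])/K[1,1],1]);return P[:3,3],d
def atz(n,u,v,z):
    o,d=ray(n,u,v);return o+d*(z-o[2])/d[2]
def proj(n,p):
    c=viewer.calibration(n);K=c["camera_matrix"];P=c["pose"]
    q=P[:3,:3].T@(np.asarray(p)-P[:3,3]);return (K@q/q[2])[:2]
def projw(p,pos,R):
    c=viewer.calibration("wrist");K=c["camera_matrix"];T=c["tool_from_camera"]
    t=R.T@(np.asarray(p)-pos); q=T[:3,:3].T@(t-T[:3,3])
    th=np.arctan2(np.hypot(q[0],q[1]),q[2]); f=K[0,0]; n=np.hypot(q[0],q[1])
    return np.array([K[0,2]+f*th*q[0]/n,K[1,2]+f*th*q[1]/n])
def wray(u,v,pos,R):
    c=viewer.calibration("wrist");K=c["camera_matrix"];T=c["tool_from_camera"]
    x,y=u-K[0,2],v-K[1,2];rr=np.hypot(x,y);th=rr/K[0,0]
    d=np.array([np.sin(th)*x/rr,np.sin(th)*y/rr,np.cos(th)])
    return pos+R@T[:3,3], R@T[:3,:3]@d
def watz(u,v,z,pos,R):
    o,d=wray(u,v,pos,R);return o+d*(z-o[2])/d[2]
E
python3 - <<'E'
from h import *
im=cv2.imread("pics/top0.png"); sc=cv2.imread("pics/scene0.png")
crop(im,310,155,110,100,7,"pics/t_rack.png")
crop(im,180,225,125,110,6,"pics/t_fix.png")
crop(sc,210,255,130,120,6,"pics/s_fix.png")
crop(sc,290,180,90,90,6,"pics/s_rack.png")
E
```

```text
(no output)
```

View pics/t_rack.png

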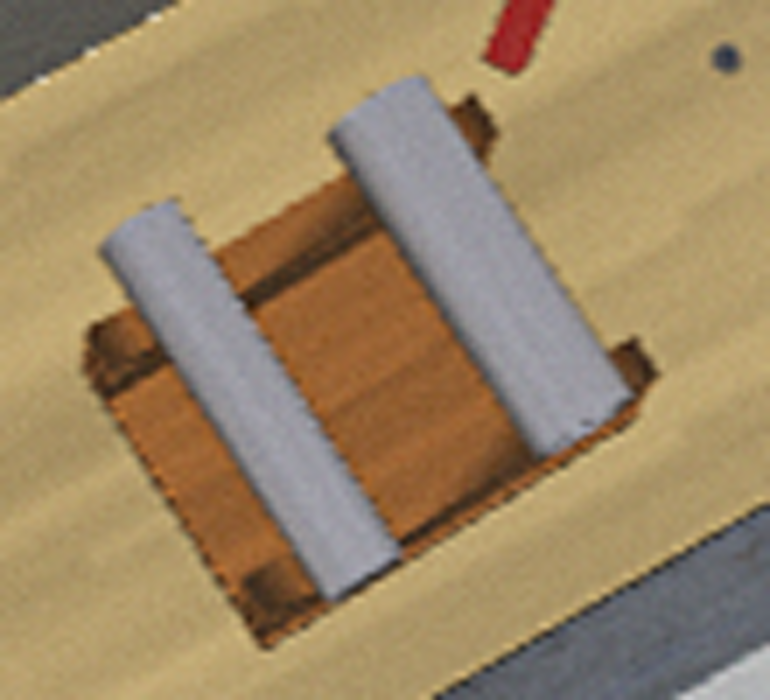

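View pics/t_fix.png

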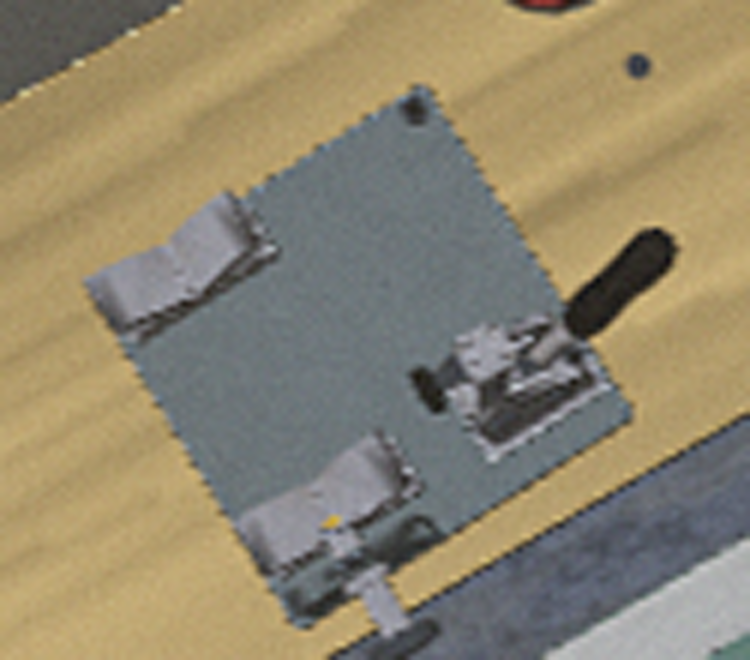

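View pics/s_fix.png

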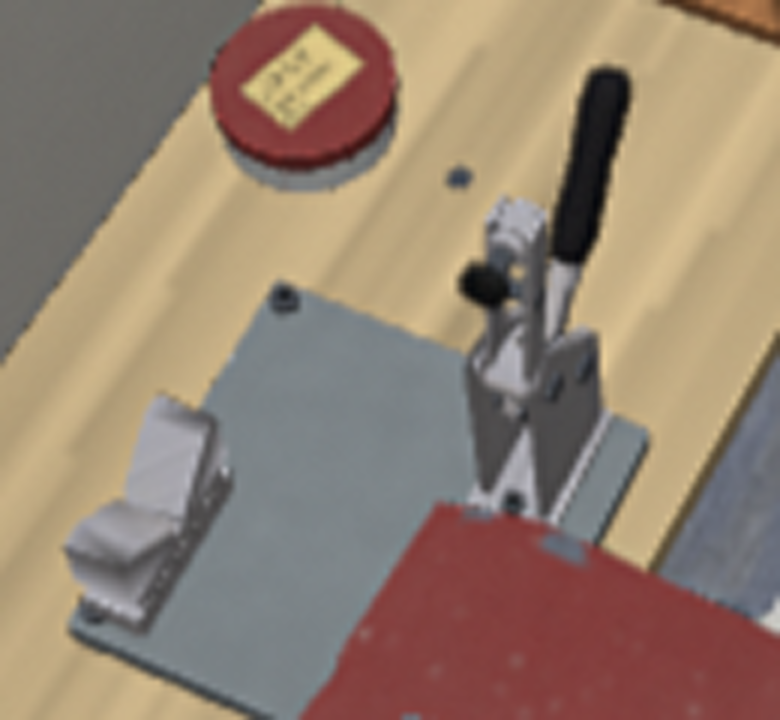

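View pics/s_rack.png

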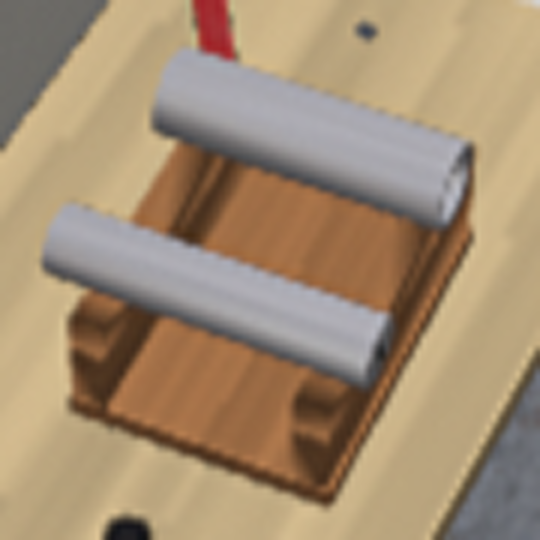

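Top crop: the bar runs from (141,224) to (365,578) and the pipe is to its right, with the fixture below left. Next I'll triangulate.

Run:
```python
from h import *
from scipy.optimize import least_squares
T=lambda u,v,x0=310,y0=155,k=7:(x0+u/k-.5+.5/k,y0+v/k-.5+.5/k)
def tri(a,b):
    o1,d1=ray("top",*a);o2,d2=ray("scene",*b)
    A=np.c_[d1,-d2];t=np.linalg.lstsq(A,o2-o1,rcond=None)[0]
    p,q=o1+t[0]*d1,o2+t[1]*d2
    return (p+q)/2,np.linalg.norm(p-q)
S=lambda u,v:T(u,v,290,180,6)
F=lambda u,v:T(u,v,180,225,6); G=lambda u,v:T(u,v,210,255,6)
a=tri(T(141,224),S(55,237));b=tri(T(365,578),S(378,352));print("shaft far",a,"near",b,(a[0]+b[0])/2,np.linalg.norm(a[0]-b[0]))
print("hole", tri(F(638,65),G(458,177)))
print("plate top corner",tri(F(425,85),G(283,283)))
print("plate right corner",tri(F(632,412),G(648,438)))
print("handle end",tri(F(657,245),G(608,82)))
print("rack base low corner",tri(T(265,645),S(330,500)))
print("far block outer tip",tri(F(88,283),G(70,548)), tri(F(226,192),G(160,397)))
```

```text
shaft far (array([0.6686, 0.0641, 0.1317]), np.float64(0.0019436803799962462)) near (array([0.5749, 0.007 , 0.1331]), np.float64(8.199399694535738e-05)) [0.6217 0.0355 0.1324] 0.10971696778147172
hole (array([0.5875, 0.1449, 0.0804]), np.float64(0.0004471656831024733))
plate top corner (array([0.5796, 0.2097, 0.0889]), np.float64(0.0007727978916398506))
plate right corner (array([0.4792, 0.1457, 0.0849]), np.float64(1.7074242665859896e-05))
handle end (array([0.5155, 0.1321, 0.2101]), np.float64(5.5902385016764755e-05))
rack base low corner (array([0.565 , 0.0302, 0.0843]), np.float64(4.332586115863357e-05))
far block outer tip (array([0.5141, 0.3028, 0.1327]), np.float64(0.00016991103191103308)) (array([0.5407, 0.2628, 0.1333]), np.float64(0.00019928976869512582))
```

```bash
python3 - <<'E'
from h import *
o=np.array([.4844,.2554,.080]);a=np.deg2rad(32.5);x=np.array([np.cos(a),np.sin(a),0]);y=np.array([-np.sin(a),np.cos(a),0])
for n,uv in {"headstock edge":(210,345),"hs right":(270,440),"chuck":(240,350),"tailstock":(540,200),"drill base near":(530,130),"drill bottom":(610,245),"column top":(640,90)}.items():
    print(n,[atz("top",*uv,z)[:3] for z in (0,.15,.3)])
print("scene column base",atz("scene",455,120,0.02), "vise",atz("scene",450,50,.1),"ts",atz("scene",470,140,.2))
# verify model by projection
P=lambda f:o+x*f[0]/1e3+y*f[1]/1e3+np.array([0,0,f[2]/1e3])
for f in [(51,25,54),(51,-25,54),(33,25,54),(33,-25,54),(-33,25,54),(-33,-25,54),(-51,-25,54),(-42,-118.6,128.1),(-60,0,54)]:
    t=proj("top",P(f)); s=proj("scene",P(f)); print(f,P(f),(t-[180,225])*6,(s-[210,255])*6)
E
python3 -c "
from h import *
im=cv2.imread('pics/scene0.png');crop(im,400,0,240,240,3,'pics/s_col.png')"
```

```text
headstock edge [array([0.3854, 0.2955, 0.    ]), array([0.3874, 0.2685, 0.15  ]), array([0.3893, 0.2415, 0.3   ])]
hs right [array([0.2076, 0.1771, 0.    ]), array([0.2323, 0.1652, 0.15  ]), array([0.257 , 0.1533, 0.3   ])]
chuck [array([0.3756, 0.2371, 0.    ]), array([0.3788, 0.2175, 0.15  ]), array([0.382, 0.198, 0.3  ])]
tailstock [array([ 0.6726, -0.3669,  0.    ]), array([ 0.6378, -0.3092,  0.15  ]), array([ 0.6029, -0.2514,  0.3   ])]
drill base near [array([ 0.8215, -0.3559,  0.    ]), array([ 0.7676, -0.2995,  0.15  ]), array([ 0.7137, -0.2432,  0.3   ])]
drill bottom [array([ 0.5795, -0.502 ,  0.    ]), array([ 0.5566, -0.4269,  0.15  ]), array([ 0.5337, -0.3519,  0.3   ])]
column top [array([ 0.9091, -0.5933,  0.    ]), array([ 0.844 , -0.5066,  0.15  ]), array([ 0.7789, -0.4198,  0.3   ])]
scene column base [ 0.8117 -0.4859  0.02  ] vise [ 0.9699 -0.5907  0.1   ] ts [ 0.6053 -0.2906  0.2   ]
(51, 25, 54) [0.514  0.3039 0.134 ] [ 80.5408 280.4364] [ 63.4595 546.055 ]
(51, -25, 54) [0.5408 0.2617 0.134 ] [226.999  188.9909] [160.0628 390.9887]
(33, 25, 54) [0.4988 0.2942 0.134 ] [112.0485 332.0502] [122.659  572.1432]
(33, -25, 54) [0.5257 0.252  0.134 ] [258.7036 240.1548] [217.8246 415.2992]
(-33, 25, 54) [0.4431 0.2588 0.134 ] [228.8502 523.3871] [345.9293 670.5347]
(-33, -25, 54) [0.47   0.2166 0.134 ] [376.2294 429.8141] [435.464 506.898]
(-51, -25, 54) [0.4548 0.2069 0.134 ] [408.6345 482.1084] [496.4683 532.5732]
(-42, -118.6, 128.1) [0.5127 0.1328 0.2081] [652.2926 253.4277] [609.347   92.3283]
(-60, 0, 54) [0.4338 0.2232 0.134 ] [351.228  555.3744] [484.4844 627.3251]
```

View pics/s_col.png

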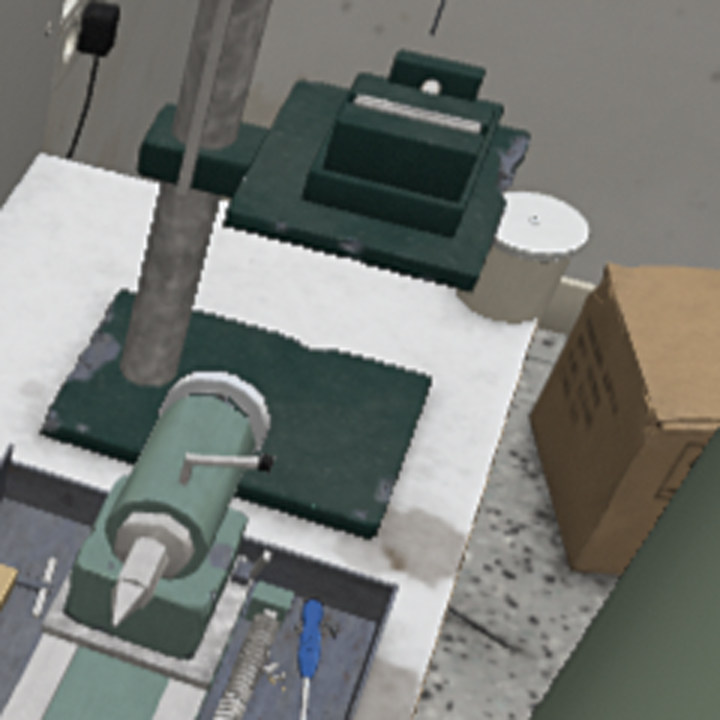

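{"name": "move_arm", "arguments": {
  "deltas": [
    [10,-12,-30,0,0,0,85],
    [17,-20,-30,0,0,0,85],
    [17,-20,-30,0,0,0,85],
    [17,-20,-30,0,0,0,85],
    [17,-20,-20,0,0,0,85],
    [17,-20,-15,0,0,0,85],
    [17,-20,-10,0,0,0,85],
    [17,-20,-5,0,0,0,85],
    [17,-20,0,0,0,0,85],
    [17,-20,0,0,0,0,85]
  ]
}}

```text
clock: 0.98
position: [0.2962, -0.2525, 0.4062]
tool_rot: [[0.916, 0.401, -0.001], [0.401, -0.916, 0.009], [0.003, -0.008, -1.0]]
wrist_force: [0.1, -0.2, 0.1]
gripper_width: 0.0851
```

{"name": "move_arm", "arguments": {
  "deltas": [
    [0,0,0,0,0,-1.15,85],
    [0,0,0,0,0,-1.15,85],
    [0,0,0,0,0,-1.15,85],
    [0,0,0,0,0,-1.15,85],
    [0,0,0,0,0,-1.15,85],
    [0,0,0,0,0,-1.15,85],
    [0,0,0,0,0,-1.15,85],
    [0,0,0,0,0,-1.15,85],
    [0,0,0,0,0,-1.15,85],
    [0,0,0,0,0,-1.15,85]
  ]
}}

```text
clock: 1.82
position: [0.2964, -0.2445, 0.4064]
tool_rot: [[-0.093, 0.996, -0.0], [0.996, 0.093, 0.01], [0.01, 0.001, -1.0]]
wrist_force: [0.7, -0.4, -0.0]
gripper_width: 0.0849
```

{"name": "move_arm", "arguments": {
  "deltas": [
    [0,0,0,0,0,-1.15,85],
    [0,0,0,0,0,-1.15,85],
    [0,0,0,0,0,-1.15,85],
    [0,0,0,0,0,-1.15,85],
    [0,0,0,0,0,-1.15,85],
    [0,0,0,0,0,-1.15,85],
    [0,0,0,0,0,-1.15,85],
    [0,0,0,0,0,-1.15,85],
    [0,0,0,0,0,-1.15,85],
    [0,0,0,0,0,-1.15,85]
  ]
}}

```text
clock: 2.65
position: [0.2951, -0.2429, 0.4042]
tool_rot: [[-0.974, 0.226, -0.004], [0.226, 0.974, 0.014], [0.007, 0.013, -1.0]]
wrist_force: [0.1, -0.1, -0.2]
gripper_width: 0.0849
```

{"name": "move_arm", "arguments": {
  "deltas": [
    [0,0,0,0,0,-1.1,85],
    [0,0,0,0,0,-1.1,85],
    [0,0,0,0,0,-1.1,85],
    [0,0,0,0,0,-1.1,85],
    [0,0,0,0,0,-1.1,85],
    [0,0,0,0,0,-1.1,85],
    [0,0,0,0,0,-0.9,85],
    [0,0,0,0,0,0,85]
  ]
}}

```text
clock: 3.32
position: [0.294, -0.2416, 0.4026]
tool_rot: [[-0.825, -0.566, -0.006], [-0.566, 0.824, 0.018], [-0.005, 0.018, -1.0]]
wrist_force: [0.2, -0.5, 0.2]
gripper_width: 0.0845
```

```bash
cat >> h.py <<'E'
from scipy.spatial.transform import Rotation as Ro
def Rt(yawdeg):
    a=np.deg2rad(yawdeg);x=np.array([np.cos(a),np.sin(a),0]);z=np.array([0,0,-1.]);return np.c_[x,np.cross(z,x),z]
def delta(target,yawdeg):
    s=r.sense();R=np.array(s["tool_rot"]);p=np.array(s["position"])
    d=R.T@(np.asarray(target)-p)*1e3; w=Ro.from_matrix(R.T@Rt(yawdeg)).as_rotvec()/np.deg2rad(6)
    print("clock",s["clock"],"pos",p,"width",s["gripper_width"],"F",np.array(s["wrist_force"]))
    print("shift mm",d.round(1),"turn",w.round(2)); return d,w
E
python3 -c "
from h import *
delta([.60,.02,.32],211.4)"
```

```text
clock 3.3167 pos [ 0.294  -0.2416  0.4026] width 0.08452223559326347 F [ 0.2382 -0.473   0.2052]
shift mm [-399.9   41.    85.2] turn [0.17 0.04 0.51]
```

{"name": "move_arm", "arguments": {
  "deltas": [
    [-25,2,0,0.17,0.04,0.5,85],
    [-40,4,5,0,0,0,85],
    [-40,4,10,0,0,0,85],
    [-40,4,10,0,0,0,85],
    [-40,4,10,0,0,0,85],
    [-40,4,10,0,0,0,85],
    [-40,4,10,0,0,0,85],
    [-40,4,10,0,0,0,85],
    [-40,4,10,0,0,0,85],
    [-30,4,10,0,0,0,85]
  ]
}}

```text
clock: 4.15
position: [0.6014, -0.0178, 0.3168]
tool_rot: [[-0.875, -0.483, 0.003], [-0.483, 0.875, -0.007], [0.0, -0.007, -1.0]]
wrist_force: [-0.5, -0.4, -0.3]
gripper_width: 0.0846
```

```bash
python3 -c "
from h import *
s=r.sense();p=np.array(s['position']);R=np.array(s['tool_rot']);print(s['clock'],s['joint_positions'])
im=viewer.camera('wrist');cv2.imwrite('pics/w1.png',im);np.savez('w1.npz',p=p,R=R)
print(np.abs(np.array(s['qd'])).max())
print(projw([.6217,.0355,.133],p,R))
delta([.60,.02,.32],211.4)"
```

```text
4.15 [-0.1491  0.3857  0.1114  1.2923 -0.0061 -0.6537]
0.6175854272592136
[354.9742 261.6802]
clock 4.2 pos [ 0.6038 -0.0146  0.3132] width 0.08535485419702626 F [ 1.5858  0.6994 -1.1793]
shift mm [-13.5  32.1  -6.9] turn [-0.03 -0.   -0.38]
```

View pics/w1.png

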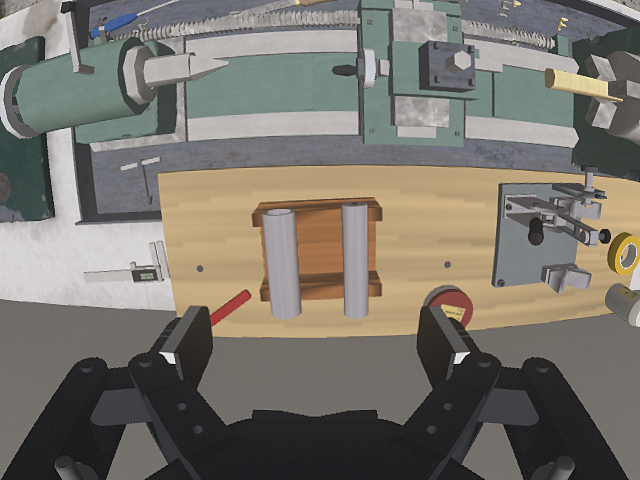

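The wrist view shows the bar at (355,260) and the pipe at (283,262), as predicted. I'll move over the bar.

```bash
python3 -c "
from h import *
delta([.626,.038,.22],211.4)"
```

```text
clock 4.2 pos [ 0.6038 -0.0146  0.3132] width 0.08535485419702626 F [ 1.5858  0.6994 -1.1793]
shift mm [-45.   35.5  93. ] turn [-0.03 -0.   -0.38]
```

{"name": "move_arm", "arguments": {
  "deltas": [
    [-15,12,25,0,0,-0.4,85],
    [-15,12,25,0,0,0,85],
    [-15,12,25,0,0,0,85],
    [0,0,18,0,0,0,85],
    [0,0,0,0,0,0,85],
    [0,0,0,0,0,0,85],
    [0,0,0,0,0,0,85]
  ]
}}

```text
clock: 4.78
position: [0.6263, 0.0446, 0.2117]
tool_rot: [[-0.857, -0.515, -0.005], [-0.515, 0.857, -0.003], [0.006, -0.0, -1.0]]
wrist_force: [-0.3, 0.0, -0.5]
gripper_width: 0.0854
```

```bash
python3 -c "
from h import *
s=r.sense();p=np.array(s['position']);R=np.array(s['tool_rot']);print(s['clock'])
im=viewer.camera('wrist');cv2.imwrite('pics/w2.png',im);np.savez('w2.npz',p=p,R=R)
u=np.array([np.cos(np.deg2rad(31.4)),np.sin(np.deg2rad(31.4)),0]);c=np.array([.6217,.0355,.133])
print(projw(c+.055*u,p,R),projw(c-.055*u,p,R))
delta([.626,.038,.22],211.4)"
```

```text
4.7833
[306.5289 319.473 ] [304.2366 151.7533]
clock 4.8333 pos [0.6267 0.0445 0.2123] width 0.08491251795122898 F [ 0.2274 -0.6178 -0.046 ]
shift mm [ 3.9 -5.2 -7.7] turn [-0.01 -0.05 -0.07]
```

View pics/w2.png

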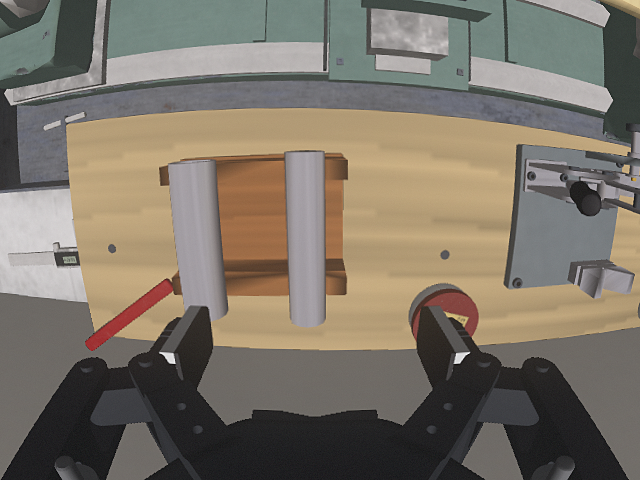

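Bar axis reads ~(305,151)→(308,324), against a prediction of (304,152)→(306,319), so it's within about 1 mm. The jaws go to 50 mm to clear the pipe, then I descend.

```bash
python3 -c "
from h import *
delta([.6255,.0387,.116],211.4)"
```

```text
clock 4.8333 pos [0.6267 0.0445 0.2123] width 0.08491251795122898 F [ 0.2274 -0.6178 -0.046 ]
shift mm [ 3.5 -4.2 96.3] turn [-0.01 -0.05 -0.07]
```

{"name": "move_arm", "arguments": {
  "deltas": [
    [3.5,-4.2,0,0,0,0,50],
    [0,0,0,0,0,0,50],
    [0,0,0,0,0,0,50],
    [0,0,0,0,0,0,50],
    [0,0,0,0,0,0,50]
  ]
}}

```text
clock: 5.25
position: [0.6284, 0.0357, 0.2185]
tool_rot: [[-0.86, -0.511, 0.006], [-0.511, 0.86, -0.004], [-0.003, -0.007, -1.0]]
wrist_force: [0.8, 0.4, -0.4]
gripper_width: 0.0503
```

```bash
python3 -c "
from h import *
delta([.6255,.0387,.116],211.4)"
```

```text
clock 5.25 pos [0.6284 0.0357 0.2185] width 0.05030981742535154 F [ 0.7974  0.4261 -0.4169]
shift mm [  1.3   4.7 102.5] turn [-0.06  0.03 -0.12]
```

{"name": "move_arm", "arguments": {
  "deltas": [
    [1,4,25,0,0,-0.1,50],
    [0,0,25,0,0,0,50],
    [0,0,18,0,0,0,50],
    [0,0,0,0,0,0,50],
    [0,0,0,0,0,0,50]
  ]
}}

```text
clock: 5.67
position: [0.6287, 0.0376, 0.1527]
tool_rot: [[-0.855, -0.519, 0.014], [-0.519, 0.855, -0.005], [-0.01, -0.011, -1.0]]
wrist_force: [0.5, -0.1, 0.2]
gripper_width: 0.0502
```

```bash
python3 -c "
from h import *
s=r.sense();p=np.array(s['position']);R=np.array(s['tool_rot'])
im=viewer.camera('wrist');cv2.imwrite('pics/w3.png',im)
delta([.6255,.0387,.116],211.4)"
```

```text
clock 5.7167 pos [0.6285 0.0377 0.1527] width 0.05000221897672004 F [-0.0357 -0.37    0.4682]
shift mm [ 2.4  2.9 36.6] turn [-0.11  0.09 -0.02]
```

View pics/w3.png

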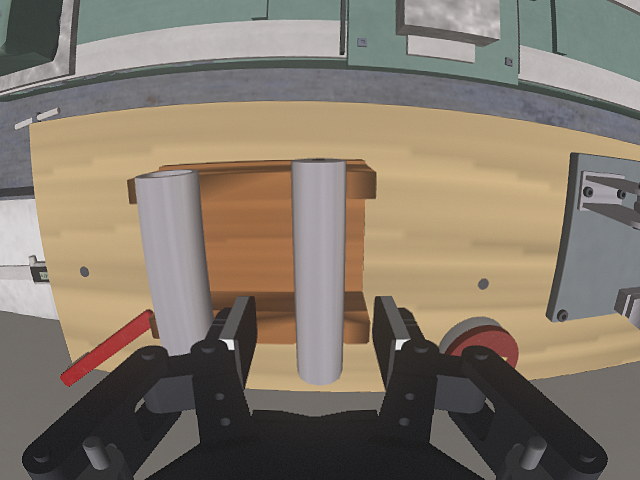

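{"name": "move_arm", "arguments": {
  "deltas": [
    [2,3,3,-0.1,0.1,0,42],
    [0,0,10,0,0,0,42],
    [0,0,8,0,0,0,42],
    [0,0,0,0,0,0,42],
    [0,0,0,0,0,0,42]
  ]
}}

```text
clock: 6.13
position: [0.6279, 0.0391, 0.134]
tool_rot: [[-0.855, -0.519, 0.005], [-0.519, 0.855, -0.001], [-0.003, -0.003, -1.0]]
wrist_force: [0.0, -0.3, -1.5]
gripper_width: 0.0422
```

```bash
python3 -c "
from h import *
im=viewer.camera('wrist');cv2.imwrite('pics/w4.png',im)
delta([.6255,.0387,.116],211.4)"
```

```text
clock 6.1833 pos [0.6277 0.0391 0.1339] width 0.04223394369636468 F [-0.426  -0.9673  0.0407]
shift mm [ 2.1  0.8 17.9] turn [-0.03  0.03 -0.03]
```

View pics/w4.png

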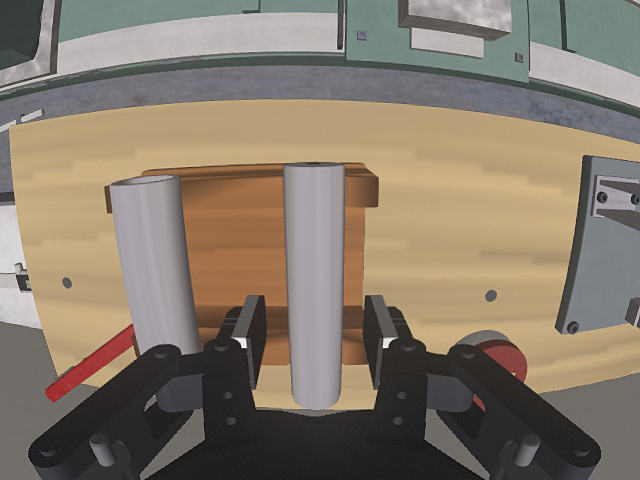

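```bash
python3 -c "
from h import *
for uv in [(165,352),(135,370),(205,345),(262,300),(245,330),(160,400),(205,410)]:
    o,d=wray(*uv,np.zeros(3),np.eye(3))
    print(uv,[ (o+d*(x-o[0])/d[0]).round(4)*1e3 for x in (-.011,0,.011)])
"
```

```text
(165, 352) [array([-11. , -62.6, -18.8]), array([  0. , -54.5, -34.5]), array([ 11. , -46.5, -50.3])]
(135, 370) [array([-11. , -70.6, -33.4]), array([  0. , -61.5, -47.3]), array([ 11. , -52.5, -61.2])]
(205, 345) [array([-11. , -46.5, -11.3]), array([  0. , -40.6, -28. ]), array([ 11. , -34.6, -44.7])]
(262, 300) [array([-11. , -27.5,  34.4]), array([  0. , -24. ,  11.9]), array([ 11. , -20.4, -10.7])]
(245, 330) [array([-11. , -31.3,   2.8]), array([  0. , -27.2, -15.8]), array([ 11. , -23.2, -34.3])]
(160, 400) [array([-11. , -53.6, -49.1]), array([  0. , -46.7, -61. ]), array([ 11. , -39.8, -72.9])]
(205, 410) [array([-11. , -36.1, -51.8]), array([  0. , -31.5, -63.4]), array([ 11. , -26.8, -74.9])]
```

{"name": "move_arm", "arguments": {
  "deltas": [
    [2,1,0,0,0,0,34],
    [0,0,0,0,0,0,34],
    [0,0,4,0,0,0,34],
    [0,0,4,0,0,0,34],
    [0,0,2,0,0,0,34]
  ]
}}

```text
clock: 6.6
position: [0.6262, 0.0389, 0.1247]
tool_rot: [[-0.855, -0.519, 0.007], [-0.519, 0.855, -0.001], [-0.005, -0.005, -1.0]]
wrist_force: [0.3, 0.1, 0.1]
gripper_width: 0.0339
```

```bash
python3 -c "
from h import *
im=viewer.camera('wrist');cv2.imwrite('pics/w5.png',im)
delta([.6255,.0387,.116],211.4)
for uv in [(165,352)]:pass
"
```

```text
clock 6.65 pos [0.6259 0.0389 0.1242] width 0.034022111886387936 F [-0.7157  0.5751 -0.9692]
shift mm [0.5 0.1 8.2] turn [-0.04  0.04 -0.03]
```

View pics/w5.png

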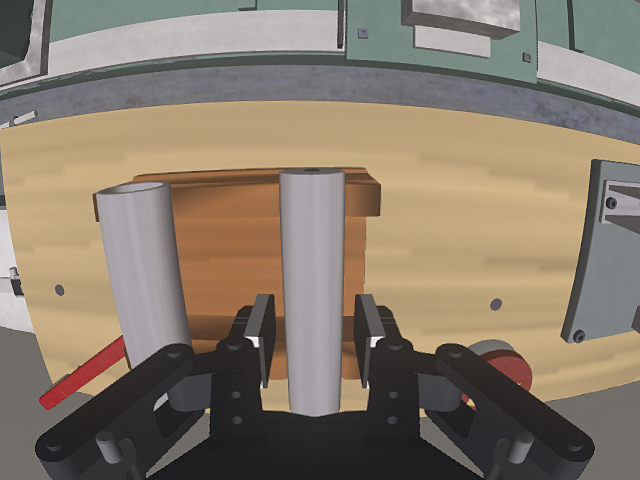

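{"name": "move_arm", "arguments": {
  "deltas": [
    [0,0,3,0,0,0,34],
    [0,0,3,0,0,0,34],
    [0,0,0,0,0,0,34]
  ]
}}

```text
clock: 6.9
position: [0.6258, 0.0389, 0.1173]
tool_rot: [[-0.855, -0.519, 0.006], [-0.519, 0.855, -0.001], [-0.004, -0.004, -1.0]]
wrist_force: [0.2, -0.1, -0.3]
gripper_width: 0.0339
```

No contact. Closing.

{"name": "move_arm", "arguments": {
  "deltas": [
    [0,0,0,0,0,0,10],
    [0,0,0,0,0,0,10],
    [0,0,0,0,0,0,10],
    [0,0,0,0,0,0,10],
    [0,0,0,0,0,0,10]
  ]
}}

```text
clock: 7.32
position: [0.6261, 0.0383, 0.1174]
tool_rot: [[-0.855, -0.519, 0.006], [-0.519, 0.855, -0.003], [-0.004, -0.005, -1.0]]
wrist_force: [-0.6, -0.4, 0.4]
gripper_width: 0.0224
```

{"name": "move_arm", "arguments": {
  "deltas": [
    [0,0,-6,0,0,0,10],
    [0,0,-12,0,0,0,10],
    [0,0,-25,0,0,0,10],
    [0,0,-30,0,0,0,10],
    [0,0,-25,0,0,0,10],
    [0,0,0,0,0,0,10],
    [0,0,0,0,0,0,10]
  ]
}}

```text
clock: 7.9
position: [0.6205, 0.0396, 0.2146]
tool_rot: [[-0.855, -0.518, -0.008], [-0.518, 0.855, 0.0], [0.007, 0.004, -1.0]]
wrist_force: [-0.6, 0.4, -5.0]
gripper_width: 0.022
```

```bash
python3 -c "
from h import *
s=r.sense();np.savez('w6.npz',p=s['position'],R=s['tool_rot'])
im=viewer.camera('wrist');cv2.imwrite('pics/w6.png',im)
delta([.50,.21,.26],212.5)
print(s['joint_positions'])
"
```

```text
clock 7.95 pos [0.6207 0.0396 0.2147] width 0.02221341369617222 F [ 0.7546 -0.1029 -3.3142]
shift mm [ 15.2 208.5 -44.4] turn [ 0.04 -0.06 -0.21]
[-0.0548  0.4765 -0.0072  1.0949 -0.0002 -0.5998]
```

View pics/w6.png

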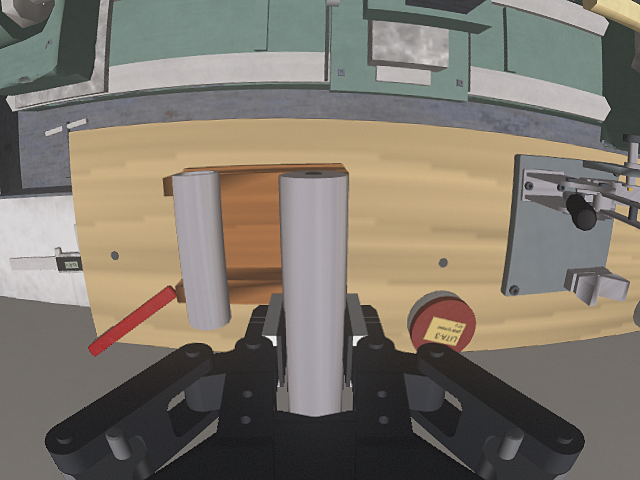

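```bash
python3 -c "
from h import *
for uv in [(314,174),(281,177),(347,177),(281,300),(347,300)]:
    o,d=wray(*uv,np.zeros(3),np.eye(3)); print(uv,(o+d*(-.0157-o[2])/d[2])*1e3)
im=cv2.imread('pics/w6.png');crop(im,260,150,110,60,7,'pics/w6c.png')
"
```

```text
(314, 174) [ 60.6233   0.0877 -15.7   ]
(281, 177) [ 59.6444 -11.1864 -15.7   ]
(347, 177) [ 59.6537  11.3595 -15.7   ]
(281, 300) [ 13.5209 -12.3667 -15.7   ]
(347, 300) [ 13.5418  12.5582 -15.7   ]
```

View pics/w6c.png

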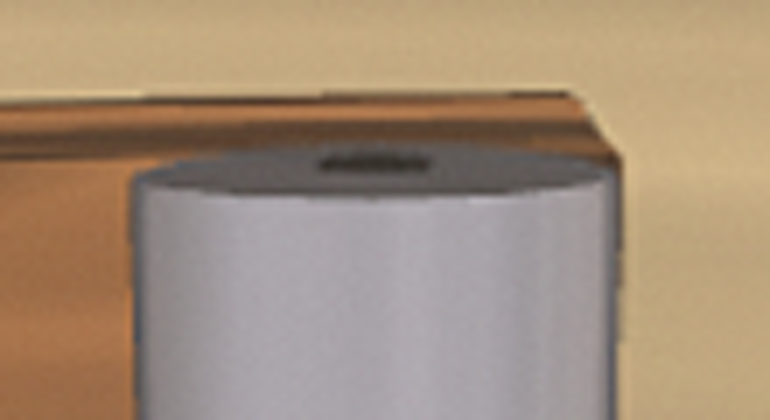

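The bar is held straight, with its end hole at (314,174), so its centre is 5.5 mm to tool +x. Next I lift and look at the fixture.

```bash
python3 -c "
from h import *
delta([.536,.195,.29],212.5)
"
```

```text
clock 7.95 pos [0.6207 0.0396 0.2147] width 0.02221341369617222 F [ 0.7546 -0.1029 -3.3142]
shift mm [ -7.7 177.1 -74.7] turn [ 0.04 -0.06 -0.21]
```

{"name": "move_arm", "arguments": {
  "deltas": [
    [0,5,-20,0,0,-0.2,10],
    [-1,18,-25,0,0,0,10],
    [-1,25,-20,0,0,0,10],
    [-1,28,-10,0,0,0,10],
    [-1,28,0,0,0,0,10],
    [-1,28,0,0,0,0,10],
    [-1,24,0,0,0,0,10],
    [-1,15,0,0,0,0,10],
    [0,0,0,0,0,0,10],
    [0,0,0,0,0,0,10]
  ]
}}

```text
clock: 8.78
position: [0.5247, 0.1923, 0.2748]
tool_rot: [[-0.845, -0.533, -0.036], [-0.534, 0.846, -0.001], [0.031, 0.018, -0.999]]
wrist_force: [-0.1, 0.1, -4.2]
gripper_width: 0.0221
```

```bash
cat > m.py <<'E'
from h import *
import sys
O=np.array([.4844,.2554,.080]);A=np.deg2rad(32.5)
def P(f,O=O,A=A):
    x=np.array([np.cos(A),np.sin(A),0]);y=np.array([-np.sin(A),np.cos(A),0])
    return O+x*f[0]/1e3+y*f[1]/1e3+np.array([0,0,f[2]/1e3])
E
python3 - <<'E'
from m import *
s=r.sense();p=np.array(s['position']);R=np.array(s['tool_rot']);np.savez('w7.npz',p=p,R=R)
im=viewer.camera('wrist');cv2.imwrite('pics/w7.png',im)
print(s['clock'],p,np.abs(s['qd']).max(),s['joint_positions'])
for f in [(51,25,54),(51,-25,54),(33,25,54),(33,-25,54),(-33,25,54),(-33,-25,54),(-51,25,54),(-51,-25,54),(-60,0,54),(-42,-118.6,128.1)]:
    print(f,projw(P(f),p,R))
E
```

```text
8.7833 [0.5247 0.1923 0.2748] 0.033786086642785644 [ 0.2156  0.3462 -0.0521  1.2075  0.0066 -0.3474]
(51, 25, 54) [427.3063 290.2386]
(51, -25, 54) [370.7724 291.9911]
(33, 25, 54) [429.2912 270.6027]
(33, -25, 54) [371.7768 271.8748]
(-33, 25, 54) [435.0251 192.921 ]
(-33, -25, 54) [374.6363 191.9396]
(-51, 25, 54) [436.0443 170.6789]
(-51, -25, 54) [375.1223 168.9937]
(-60, 0, 54) [406.5548 158.2823]
(-42, -118.6, 128.1) [236.0051 194.4035]
```

View pics/w7.png

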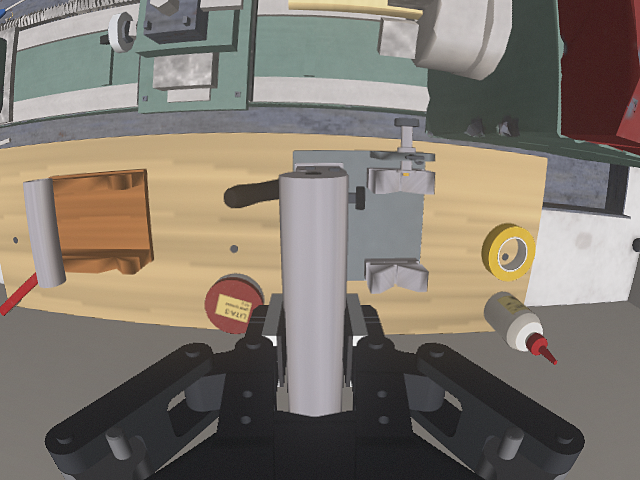

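```bash
python3 -c "
from h import *
im=cv2.imread('pics/w7.png');crop(im,340,110,120,190,4,'pics/w7c.png')
crop(im,345,135,110,75,7,'pics/w7d.png')
crop(im,350,250,100,60,7,'pics/w7e.png')
"
```

```text
(no output)
```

View pics/w7d.png

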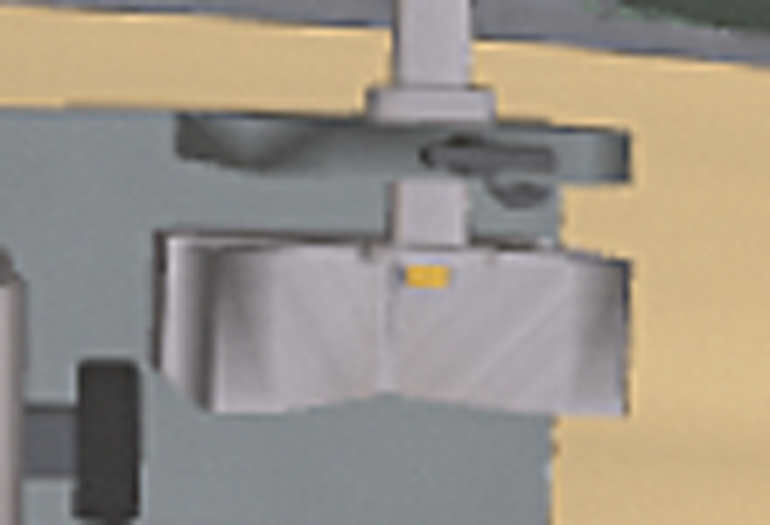

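View pics/w7e.png

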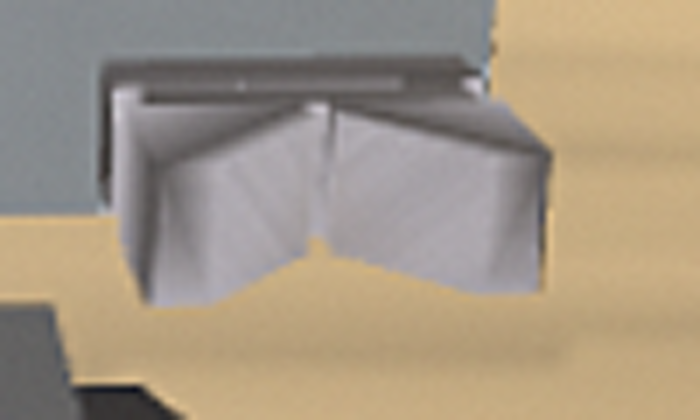

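Pin tip at about (406,175) and both V-blocks match the model to ~1 mm, with the stop face near fixture x≈-50. I'll move above the Vs and level the tool.

```bash
sed -i 's/^O=.*; *A=/O=np.array([.4852,.2559,.080]);A=/; s/^O=np.array(\[.4844,.2554,.080\])/O=np.array([.4852,.2559,.080])/' m.py; head -3 m.py; python3 -c "
from m import *
print(P((18.5,0,0)));delta(P((18.5,0,150)),212.5)
"
```

```text
from h import *
import sys
O=np.array([.4852,.2559,.080]);A=np.deg2rad(32.5)
[0.5008 0.2658 0.08  ]
clock 8.8333 pos [0.5246 0.1921 0.2747] width 0.022340232721456372 F [-1.0199 -0.0458 -3.8981]
shift mm [-20.5  74.2  45.5] turn [ 0.18 -0.3  -0.05]
```

{"name": "move_arm", "arguments": {
  "deltas": [
    [-5,15,0,0.18,-0.3,-0.05,10],
    [-5,20,0,0,0,0,10],
    [-5,20,0,0,0,0,10],
    [-4,15,0,0,0,0,10],
    [0,2,15,0,0,0,10],
    [0,0,15,0,0,0,10],
    [0,0,8,0,0,0,10],
    [0,0,0,0,0,0,10],
    [0,0,0,0,0,0,10]
  ]
}}

```text
clock: 9.58
position: [0.5053, 0.2569, 0.2283]
tool_rot: [[-0.85, -0.526, -0.005], [-0.526, 0.85, -0.005], [0.007, -0.002, -1.0]]
wrist_force: [0.4, -0.9, -3.4]
gripper_width: 0.0221
```

```bash
python3 -c "
from m import *
s=r.sense();p=np.array(s['position']);R=np.array(s['tool_rot']);np.savez('w8.npz',p=p,R=R)
im=viewer.camera('wrist');cv2.imwrite('pics/w8.png',im);print(p,np.abs(s['qd']).max())
for f in [(51,25,54),(51,-25,54),(33,25,54),(33,-25,54),(-33,25,54),(-33,-25,54),(-51,25,54),(-51,-25,54),(-60,0,54)]:
    print(f,projw(P(f),p,R))
delta(P((18.5,0,70)),212.5)
"
```

```text
[0.5053 0.2569 0.2283] 0.01728028280982116
(51, 25, 54) [364.8247 292.0249]
(51, -25, 54) [293.4695 293.0358]
(33, 25, 54) [365.7355 268.0529]
(33, -25, 54) [292.6086 269.0004]
(-33, 25, 54) [367.9428 171.0867]
(-33, -25, 54) [289.7657 171.6717]
(-51, 25, 54) [368.1363 143.1412]
(-51, -25, 54) [289.1388 143.604 ]
(-60, 0, 54) [328.6513 128.8851]
clock 9.6333 pos [0.5053 0.2568 0.2283] width 0.021711350077467512 F [ 0.0958  0.4509 -3.7659]
shift mm [-1.5 10.2 78.2] turn [-0.02 -0.07 -0.13]
```

View pics/w8.png

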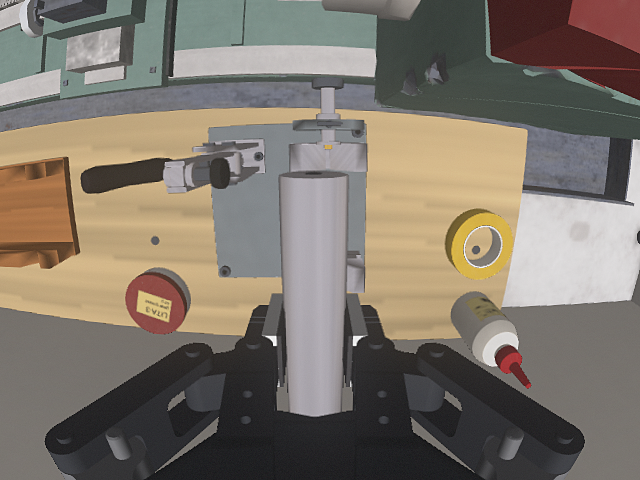

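```bash
python3 -c "
from h import *
im=cv2.imread('pics/w8.png');crop(im,270,100,115,85,6,'pics/w8d.png')
"
```

```text
(no output)
```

View pics/w8d.png

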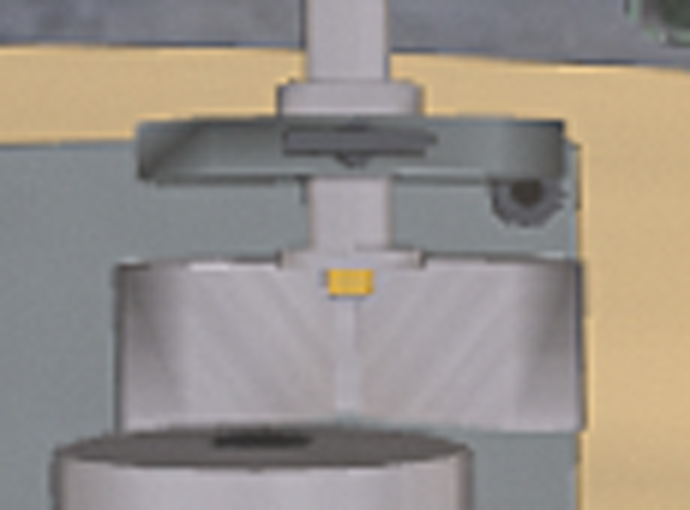

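{"name": "move_arm", "arguments": {
  "deltas": [
    [-1.5,5,15,0,0,-0.1,10],
    [0,5,25,0,0,0,10],
    [0,0,20,0,0,0,10],
    [0,0,10,0,0,0,10],
    [0,0,0,0,0,0,10],
    [0,0,0,0,0,0,10]
  ]
}}

```text
clock: 10.13
position: [0.5065, 0.2644, 0.1612]
tool_rot: [[-0.848, -0.531, 0.004], [-0.531, 0.848, -0.003], [-0.001, -0.005, -1.0]]
wrist_force: [1.0, 0.6, -3.5]
gripper_width: 0.0221
```

```bash
python3 -c "
from m import *
delta(P((18.5,0,40)),212.5)
"
```

```text
clock 10.1333 pos [0.5065 0.2644 0.1612] width 0.02212116351084896 F [ 0.9752  0.623  -3.5493]
shift mm [ 4.2  4.4 41.1] turn [-0.04  0.01 -0.08]
```

{"name": "move_arm", "arguments": {
  "deltas": [
    [4,4.4,6,0,0,-0.08,10],
    [0,0,4,0,0,0,10],
    [0,0,0,0,0,0,10],
    [0,0,0,0,0,0,10],
    [0,0,0,0,0,0,10]
  ]
}}

```text
clock: 10.55
position: [0.503, 0.2666, 0.1545]
tool_rot: [[-0.843, -0.538, 0.009], [-0.538, 0.843, -0.001], [-0.008, -0.006, -1.0]]
wrist_force: [-0.6, 0.3, -4.2]
gripper_width: 0.0223
```

```bash
python3 -c "
from m import *
im=viewer.camera('wrist');cv2.imwrite('pics/w9.png',im)
crop(im,200,80,240,180,3,'pics/w9c.png')
delta(P((18.5,0,40)),212.5)
"
```

```text
clock 10.6 pos [0.5031 0.2667 0.1546] width 0.022208086558282387 F [-0.8256 -0.4145 -3.8699]
shift mm [ 2.6  0.7 34.6] turn [-0.06  0.07  0.01]
```

View pics/w9c.png

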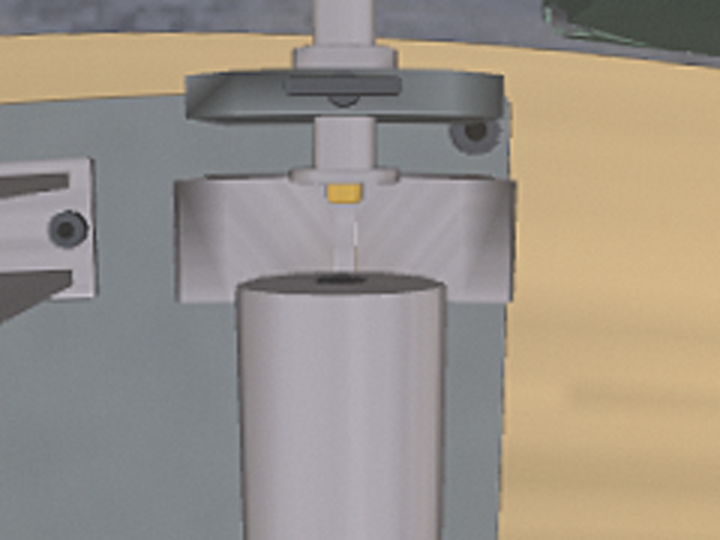

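{"name": "move_arm", "arguments": {
  "deltas": [
    [2.6,0.7,4,-0.06,0.07,0,10],
    [0,0,8,0,0,0,10],
    [0,0,8,0,0,0,10],
    [0,0,4,0,0,0,10],
    [0,0,0,0,0,0,10],
    [0,0,0,0,0,0,10]
  ]
}}

```text
clock: 11.1
position: [0.5005, 0.2658, 0.1281]
tool_rot: [[-0.843, -0.538, -0.0], [-0.538, 0.843, 0.001], [-0.0, 0.001, -1.0]]
wrist_force: [-0.4, 0.6, -3.4]
gripper_width: 0.0221
```

```bash
python3 -c "
from m import *
delta(P((18.5,0,38)),212.5)
"
```

```text
clock 11.1 pos [0.5005 0.2658 0.1281] width 0.022147046221677333 F [-0.3914  0.5627 -3.4493]
shift mm [-0.2 -0.1 10.1] turn [0.01 0.   0.  ]
```

Spot on. Lowering gently in small steps.

{"name": "move_arm", "arguments": {
  "deltas": [
    [0,0,3,0,0,0,10],
    [0,0,2,0,0,0,10],
    [0,0,1,0,0,0,10],
    [0,0,0,0,0,0,10]
  ]
}}

```text
clock: 11.43
position: [0.5005, 0.2658, 0.1213]
tool_rot: [[-0.843, -0.538, -0.001], [-0.538, 0.843, 0.001], [0.0, 0.001, -1.0]]
wrist_force: [-1.0, 0.1, -3.7]
gripper_width: 0.0223
```

{"name": "move_arm", "arguments": {
  "deltas": [
    [0,0,1,0,0,0,10],
    [0,0,0.7,0,0,0,10],
    [0,0,0,0,0,0,10]
  ]
}}

```text
clock: 11.68
position: [0.5008, 0.266, 0.1198]
tool_rot: [[-0.843, -0.538, 0.0], [-0.538, 0.843, 0.001], [-0.0, 0.001, -1.0]]
wrist_force: [0.0, -0.2, -3.6]
gripper_width: 0.022
```

{"name": "move_arm", "arguments": {
  "deltas": [
    [0,0,0.7,0,0,0,10],
    [0,0,0,0,0,0,10]
  ]
}}

```text
clock: 11.85
position: [0.501, 0.266, 0.1193]
tool_rot: [[-0.843, -0.538, 0.0], [-0.538, 0.843, 0.001], [-0.001, 0.001, -1.0]]
wrist_force: [0.2, 0.4, -3.5]
gripper_width: 0.0224
```

{"name": "move_arm", "arguments": {
  "deltas": [
    [0,0,0.7,0,0,0,10],
    [0,0,0,0,0,0,10]
  ]
}}

```text
clock: 12.02
position: [0.5013, 0.266, 0.1189]
tool_rot: [[-0.843, -0.538, 0.001], [-0.538, 0.843, 0.001], [-0.002, 0.0, -1.0]]
wrist_force: [-0.0, -0.3, -4.0]
gripper_width: 0.0223
```

{"name": "move_arm", "arguments": {
  "deltas": [
    [0.4,0,1,0,0,0,10],
    [0,0,0,0,0,0,10]
  ]
}}

```text
clock: 12.18
position: [0.5016, 0.2659, 0.1187]
tool_rot: [[-0.843, -0.537, 0.003], [-0.537, 0.843, 0.001], [-0.003, -0.0, -1.0]]
wrist_force: [0.0, -0.3, -3.0]
gripper_width: 0.0221
```

{"name": "move_arm", "arguments": {
  "deltas": [
    [0,0,1,0,0,0,10],
    [0,0,0,0,0,0,10]
  ]
}}

```text
clock: 12.35
position: [0.5018, 0.2659, 0.1186]
tool_rot: [[-0.844, -0.537, 0.004], [-0.537, 0.844, 0.002], [-0.004, -0.001, -1.0]]
wrist_force: [-1.4, -0.2, -3.5]
gripper_width: 0.0222
```

{"name": "move_arm", "arguments": {
  "deltas": [
    [0.4,0,1.5,0,0.05,0,10]
  ]
}}

```text
clock: 12.43
position: [0.5018, 0.2658, 0.1183]
tool_rot: [[-0.844, -0.537, 0.0], [-0.537, 0.844, -0.001], [0.0, -0.001, -1.0]]
wrist_force: [-4.8, -2.7, 17.7]
gripper_width: 0.022
```

{"name": "move_arm", "arguments": {
  "deltas": [
    [0,0,1.5,0,0.03,0,10]
  ]
}}

```text
clock: 12.52
position: [0.5018, 0.2658, 0.1183]
tool_rot: [[-0.844, -0.537, -0.002], [-0.537, 0.844, -0.002], [0.003, -0.001, -1.0]]
wrist_force: [-6.1, -3.2, 15.3]
gripper_width: 0.0223
```

{"name": "move_arm", "arguments": {
  "deltas": [
    [0,0,-0.6,0,0,0,10],
    [0,0,0,0,0,0,10]
  ]
}}

```text
clock: 12.68
position: [0.5019, 0.266, 0.1193]
tool_rot: [[-0.843, -0.537, -0.002], [-0.537, 0.843, -0.002], [0.002, -0.001, -1.0]]
wrist_force: [-0.3, -0.1, -3.2]
gripper_width: 0.0221
```

```bash
python3 -c "
from m import *
im=viewer.camera('wrist');cv2.imwrite('pics/w10.png',im)
crop(im,200,80,240,180,3,'pics/w10c.png')
s=r.sense();print(np.array(s['ft_torque']))
delta(P((18.5,0,38)),212.5)
"
```

```text
[ 0.0095 -0.0389  0.0326]
clock 12.7333 pos [0.5018 0.2659 0.119 ] width 0.02235165909717352 F [ 0.8618 -0.6976 -2.3684]
shift mm [0.9 0.4 1. ] turn [-0.01 -0.03 -0.  ]
```

View pics/w10c.png

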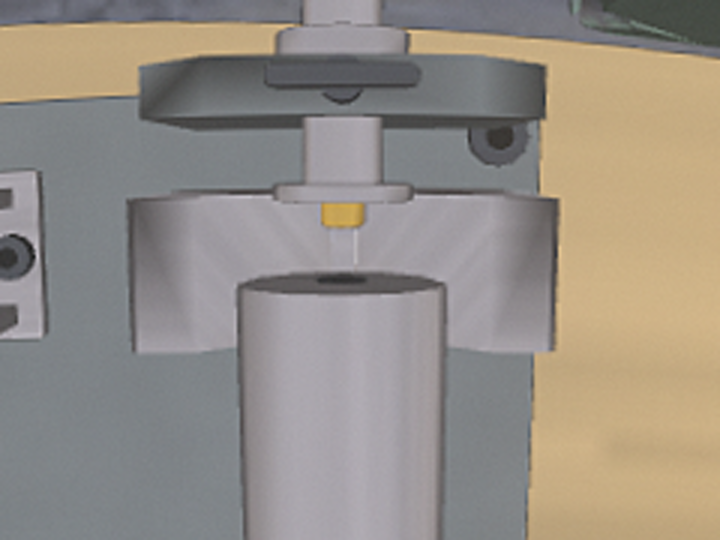

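{"name": "move_arm", "arguments": {
  "deltas": [
    [0,0,1.1,0,0,0,10]
  ]
}}

```text
clock: 12.82
position: [0.5019, 0.2659, 0.1183]
tool_rot: [[-0.844, -0.537, -0.002], [-0.537, 0.844, -0.002], [0.003, -0.001, -1.0]]
wrist_force: [-5.6, -1.8, 16.5]
gripper_width: 0.0223
```

{"name": "move_arm", "arguments": {
  "deltas": [
    [0,0,-0.3,0,0,0,10]
  ]
}}

```text
clock: 12.9
position: [0.5019, 0.2658, 0.1186]
tool_rot: [[-0.844, -0.537, -0.002], [-0.537, 0.844, -0.003], [0.003, -0.001, -1.0]]
wrist_force: [0.5, 0.2, -2.8]
gripper_width: 0.0222
```

{"name": "move_arm", "arguments": {
  "deltas": [
    [0,0,0,0,0,0,32],
    [0,0,0,0,0,0,32],
    [0,0,0,0,0,0,32]
  ]
}}

```text
clock: 13.15
position: [0.5026, 0.2662, 0.1184]
tool_rot: [[-0.843, -0.537, -0.0], [-0.537, 0.843, -0.002], [0.001, -0.001, -1.0]]
wrist_force: [0.6, 0.1, -0.2]
gripper_width: 0.0325
```

```bash
python3 -c "
from m import *
im=viewer.camera('wrist');cv2.imwrite('pics/w11.png',im)
crop(im,200,80,240,180,3,'pics/w11c.png')
s=r.sense();print(np.array(s['ft_torque']))
delta(P((18.5,0,38)),212.5)
"
```

```text
[ 0.0054 -0.0333  0.0325]
clock 13.2 pos [0.5026 0.2662 0.1184] width 0.03212102227758947 F [-0.2111 -0.7164 -0.1264]
shift mm [1.7 0.7 0.4] turn [-0.01 -0.01 -0.  ]
```

View pics/w11.png

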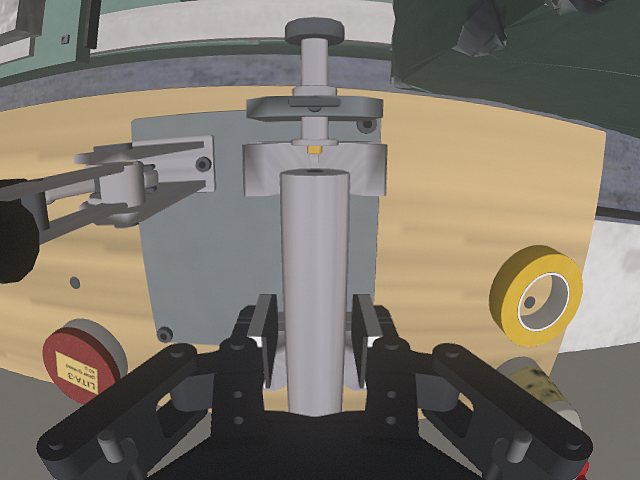

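View pics/w11c.png

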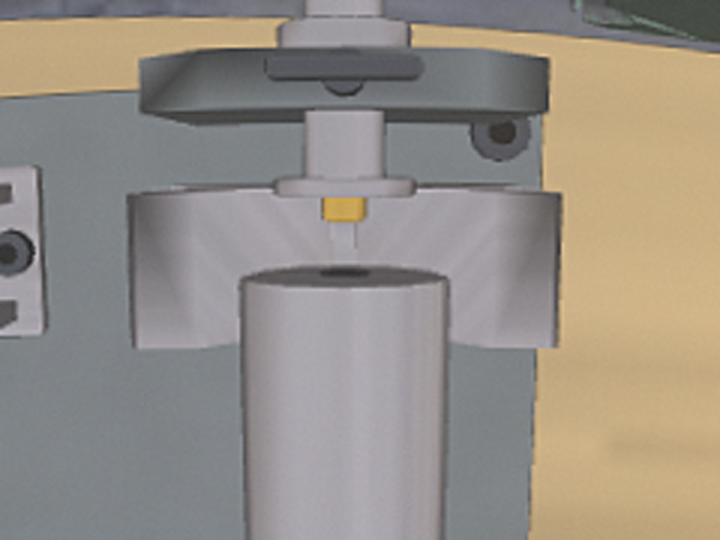

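Released, the bar is bedded and in line with the pin (344 vs 345 in the crop). Regripping to slide.

{"name": "move_arm", "arguments": {
  "deltas": [
    [0,0,0,0,0,0,10],
    [0,0,0,0,0,0,10],
    [0,0,0,0,0,0,10],
    [0,0,0,0,0,0,10]
  ]
}}

```text
clock: 13.53
position: [0.5026, 0.2664, 0.1187]
tool_rot: [[-0.843, -0.537, -0.0], [-0.537, 0.843, -0.002], [0.001, -0.001, -1.0]]
wrist_force: [-0.2, 0.3, 0.3]
gripper_width: 0.0219
```

{"name": "move_arm", "arguments": {
  "deltas": [
    [1,0,0,0,0,0,10],
    [1,0,0,0,0,0,10]
  ]
}}

```text
clock: 13.7
position: [0.502, 0.2659, 0.1187]
tool_rot: [[-0.843, -0.538, 0.002], [-0.538, 0.843, -0.0], [-0.001, -0.001, -1.0]]
wrist_force: [1.5, 1.5, -1.7]
gripper_width: 0.0217
```

```bash
cat > f.py <<'E'
from m import *
s=r.sense();u=np.array([np.cos(A),np.sin(A),0]);F=np.array(s['wrist_force'])
p=np.array(s['position']);d=p-O;v=np.array([-np.sin(A),np.cos(A),0])
print(s['clock'],"axial N",round(F@u,2),"Fy",round(F@v,2),"Fz",round(F[2],2),"fix x,y,z mm",np.round([d@u*1e3,d@v*1e3,d[2]*1e3],2),"T",np.array(s['ft_torque']),"w",s['gripper_width'])
E
python3 f.py
```

```text
13.7 axial N 2.03 Fy 0.47 Fz -1.66 fix x,y,z mm [19.56 -0.55 38.71] T [ 0.265  -0.253  -0.0286] w 0.02174585259064891
```

{"name": "move_arm", "arguments": {
  "deltas": [
    [1,0,0.1,0,0,0,10],
    [1,0,0.1,0,0,0,10],
    [1,0,0.1,0,0,0,10],
    [1,0,0.1,0,0,0,10]
  ]
}}

```text
clock: 14.03
position: [0.5, 0.2647, 0.1187]
tool_rot: [[-0.843, -0.538, 0.005], [-0.538, 0.843, 0.002], [-0.005, -0.001, -1.0]]
wrist_force: [1.5, 1.9, -0.7]
gripper_width: 0.0222
```

```bash
python3 f.py
```

```text
14.0333 axial N 2.24 Fy 0.81 Fz -0.67 fix x,y,z mm [17.22 -0.53 38.71] T [ 0.2412 -0.3604 -0.0394] w 0.022233066958753045
```

{"name": "move_arm", "arguments": {
  "deltas": [
    [1,0,0.1,0,0.05,0,10],
    [1,0,0.1,0,0,0,10],
    [1,0,0.1,0,0,0,10],
    [1,0,0.1,0,0,0,10]
  ]
}}

```text
clock: 14.37
position: [0.4971, 0.2628, 0.1187]
tool_rot: [[-0.843, -0.538, 0.002], [-0.538, 0.843, 0.0], [-0.001, -0.001, -1.0]]
wrist_force: [2.3, 2.0, -1.2]
gripper_width: 0.0226
```

```bash
python3 f.py
```

```text
14.3667 axial N 2.98 Fy 0.45 Fz -1.21 fix x,y,z mm [13.74 -0.53 38.71] T [ 0.4661 -0.4435 -0.0371] w 0.02264111343002866
```

{"name": "move_arm", "arguments": {
  "deltas": [
    [0.6,0,0.1,0,0.01,0,10],
    [0.6,0,0.1,0,0,0,10]
  ]
}}

```text
clock: 14.53
position: [0.4964, 0.2624, 0.1187]
tool_rot: [[-0.843, -0.538, 0.002], [-0.538, 0.843, 0.0], [-0.001, -0.001, -1.0]]
wrist_force: [2.5, 2.5, -1.3]
gripper_width: 0.0224
```

```bash
python3 f.py
```

```text
14.5333 axial N 3.43 Fy 0.77 Fz -1.32 fix x,y,z mm [12.9  -0.54 38.71] T [ 0.4876 -0.4751 -0.0209] w 0.022372382798436733
```

{"name": "move_arm", "arguments": {
  "deltas": [
    [0.5,0,0.1,0,0,0,10],
    [0.5,0,0.1,0,0,0,10]
  ]
}}

```text
clock: 14.7
position: [0.4959, 0.2621, 0.1187]
tool_rot: [[-0.843, -0.538, 0.002], [-0.538, 0.843, 0.001], [-0.003, -0.0, -1.0]]
wrist_force: [2.8, 3.8, -0.6]
gripper_width: 0.0221
```

```bash
python3 f.py
```

```text
14.7 axial N 4.41 Fy 1.64 Fz -0.56 fix x,y,z mm [12.39 -0.53 38.73] T [ 0.4776 -0.5387 -0.0283] w 0.022115216175262423
```

{"name": "move_arm", "arguments": {
  "deltas": [
    [0.5,0,0.1,0,0.01,0,10],
    [0.5,0,0.1,0,0,0,10]
  ]
}}

```text
clock: 14.87
position: [0.4954, 0.2618, 0.1187]
tool_rot: [[-0.843, -0.538, 0.002], [-0.538, 0.843, 0.001], [-0.003, -0.0, -1.0]]
wrist_force: [2.2, 2.4, -0.3]
gripper_width: 0.0223
```

```bash
python3 f.py
```

```text
14.8667 axial N 3.15 Fy 0.82 Fz -0.35 fix x,y,z mm [11.78 -0.54 38.69] T [ 0.4744 -0.6021  0.0146] w 0.02229760380625801
```

{"name": "move_arm", "arguments": {
  "deltas": [
    [0.5,0,0.1,0,0.01,0,10]
  ]
}}

```text
clock: 14.95
position: [0.4952, 0.2616, 0.1187]
tool_rot: [[-0.843, -0.538, 0.002], [-0.538, 0.843, 0.001], [-0.002, -0.0, -1.0]]
wrist_force: [2.9, 2.8, -1.1]
gripper_width: 0.022
```

{"name": "move_arm", "arguments": {
  "deltas": [
    [0.5,0,0.1,0,0.01,0,10]
  ]
}}

```text
clock: 15.03
position: [0.495, 0.2615, 0.1187]
tool_rot: [[-0.843, -0.538, 0.002], [-0.538, 0.843, 0.0], [-0.002, -0.0, -1.0]]
wrist_force: [3.1, 3.8, -2.1]
gripper_width: 0.0223
```

```bash
python3 f.py; python3 -c "
from h import *
im=viewer.camera('wrist');cv2.imwrite('pics/w12.png',im)
crop(im,260,100,120,90,6,'pics/w12c.png')"
```

```text
15.0333 axial N 4.65 Fy 1.57 Fz -2.09 fix x,y,z mm [11.24 -0.54 38.73] T [ 0.663  -0.7379 -0.049 ] w 0.022319154209705098
```

View pics/w12c.png

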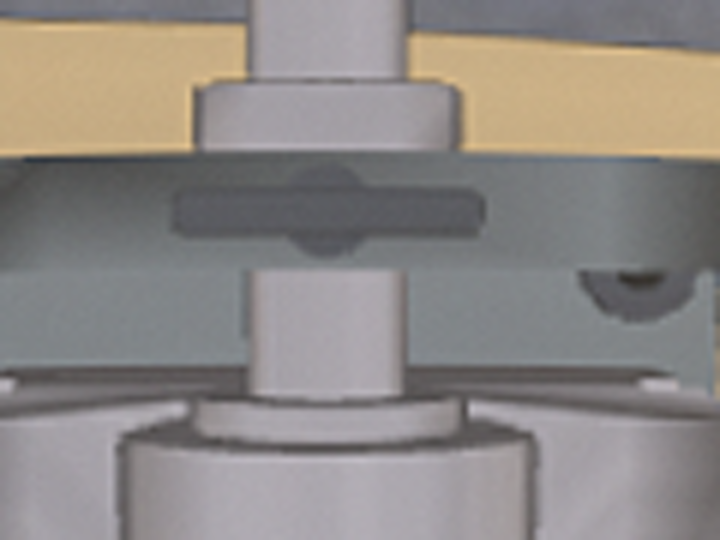

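The bar's end is almost at the screw's flange, with the pin hidden. I'll continue one row at a time.

{"name": "move_arm", "arguments": {
  "deltas": [
    [0.5,0,0.1,0,0.01,0,10]
  ]
}}

```text
clock: 15.17
position: [0.495, 0.2615, 0.1187]
tool_rot: [[-0.843, -0.538, 0.001], [-0.538, 0.843, 0.0], [-0.001, -0.0, -1.0]]
wrist_force: [3.7, 3.7, -1.2]
gripper_width: 0.0219
```

{"name": "move_arm", "arguments": {
  "deltas": [
    [0.5,0,0.1,0,0.01,0,10]
  ]
}}

```text
clock: 15.25
position: [0.495, 0.2615, 0.1187]
tool_rot: [[-0.843, -0.538, 0.001], [-0.538, 0.843, 0.001], [-0.001, -0.0, -1.0]]
wrist_force: [3.4, 3.6, -1.1]
gripper_width: 0.0222
```

```bash
python3 f.py
```

```text
15.25 axial N 4.82 Fy 1.24 Fz -1.1 fix x,y,z mm [11.24 -0.54 38.74] T [ 0.6683 -0.7832 -0.0474] w 0.022206507481206707
```

{"name": "move_arm", "arguments": {
  "deltas": [
    [0.7,0,0.1,0,0.01,0,10]
  ]
}}

```text
clock: 15.33
position: [0.4949, 0.2615, 0.1187]
tool_rot: [[-0.843, -0.538, 0.001], [-0.538, 0.843, 0.001], [-0.001, -0.0, -1.0]]
wrist_force: [4.8, 3.4, -2.2]
gripper_width: 0.0221
```

```bash
python3 f.py
```

```text
15.3333 axial N 5.87 Fy 0.24 Fz -2.21 fix x,y,z mm [11.2  -0.53 38.7 ] T [ 0.786  -0.8977  0.0064] w 0.022068866737426293
```

{"name": "move_arm", "arguments": {
  "deltas": [
    [0.8,0,0.1,0,0.01,0,10]
  ]
}}

```text
clock: 15.42
position: [0.495, 0.2615, 0.1187]
tool_rot: [[-0.843, -0.538, 0.002], [-0.538, 0.843, 0.001], [-0.002, 0.0, -1.0]]
wrist_force: [4.8, 4.9, -2.3]
gripper_width: 0.0224
```

```bash
python3 f.py
```

```text
15.4167 axial N 6.7 Fy 1.5 Fz -2.29 fix x,y,z mm [11.24 -0.54 38.75] T [ 0.8077 -0.9399 -0.0316] w 0.022381964058010153
```

{"name": "move_arm", "arguments": {
  "deltas": [
    [1.1,0,0.1,0,0.01,0,10]
  ]
}}

```text
clock: 15.5
position: [0.4949, 0.2615, 0.1188]
tool_rot: [[-0.843, -0.538, 0.002], [-0.538, 0.843, 0.002], [-0.003, 0.0, -1.0]]
wrist_force: [4.8, 4.2, -3.1]
gripper_width: 0.0222
```

```bash
python3 f.py
```

```text
15.5 axial N 6.3 Fy 0.93 Fz -3.14 fix x,y,z mm [11.22 -0.54 38.8 ] T [ 0.8893 -1.0637 -0.0394] w 0.022238805796425776
```

{"name": "move_arm", "arguments": {
  "deltas": [
    [1.25,0,0.1,0,0.01,0,10]
  ]
}}

```text
clock: 15.58
position: [0.495, 0.2615, 0.1189]
tool_rot: [[-0.843, -0.538, 0.003], [-0.538, 0.843, 0.003], [-0.004, 0.0, -1.0]]
wrist_force: [6.6, 4.8, -2.8]
gripper_width: 0.0218
```

```bash
python3 f.py
```

```text
15.5833 axial N 8.17 Fy 0.49 Fz -2.82 fix x,y,z mm [11.27 -0.57 38.91] T [ 0.9508 -1.1875  0.0043] w 0.021812855260348225
```

{"name": "move_arm", "arguments": {
  "deltas": [
    [1.2,0,0.3,0.02,0.05,0,10]
  ]
}}

```text
clock: 15.67
position: [0.495, 0.2614, 0.1188]
tool_rot: [[-0.843, -0.538, 0.002], [-0.538, 0.843, -0.001], [-0.001, -0.002, -1.0]]
wrist_force: [6.4, 4.4, -3.3]
gripper_width: 0.022
```

```bash
python3 f.py
```

```text
15.6667 axial N 7.79 Fy 0.31 Fz -3.25 fix x,y,z mm [11.22 -0.58 38.82] T [ 0.8753 -1.0529 -0.0632] w 0.022020331291927656
```

{"name": "move_arm", "arguments": {
  "deltas": [
    [1.3,0,0.6,0,0.03,0,10]
  ]
}}

```text
clock: 15.75
position: [0.495, 0.2614, 0.1187]
tool_rot: [[-0.843, -0.538, 0.001], [-0.538, 0.843, -0.001], [-0.001, -0.001, -1.0]]
wrist_force: [3.8, 4.2, 2.8]
gripper_width: 0.0224
```

```bash
python3 f.py
```

```text
15.75 axial N 5.46 Fy 1.53 Fz 2.75 fix x,y,z mm [11.2 -0.6 38.7] T [ 0.8161 -0.7209 -0.0208] w 0.02244356529086511
```

{"name": "move_arm", "arguments": {
  "deltas": [
    [1.6,0,0.2,0,0.03,0,10]
  ]
}}

```text
clock: 15.83
position: [0.495, 0.2614, 0.1189]
tool_rot: [[-0.843, -0.538, 0.001], [-0.538, 0.843, -0.001], [-0.001, -0.001, -1.0]]
wrist_force: [6.8, 5.4, -4.2]
gripper_width: 0.0219
```

```bash
python3 f.py
```

```text
15.8333 axial N 8.7 Fy 0.91 Fz -4.24 fix x,y,z mm [11.2  -0.58 38.89] T [ 1.0616 -1.2741 -0.0604] w 0.02191261680265987
```

{"name": "move_arm", "arguments": {
  "deltas": [
    [1.7,0,0.3,0,0.03,0,10]
  ]
}}

```text
clock: 15.92
position: [0.495, 0.2614, 0.1189]
tool_rot: [[-0.843, -0.538, 0.001], [-0.538, 0.843, -0.0], [-0.001, -0.001, -1.0]]
wrist_force: [4.9, 4.7, -3.7]
gripper_width: 0.022
```

```bash
python3 f.py
```

```text
15.9167 axial N 6.66 Fy 1.37 Fz -3.67 fix x,y,z mm [11.2  -0.58 38.93] T [ 1.0884 -1.2696 -0.1172] w 0.022012499588071634
```

{"name": "move_arm", "arguments": {
  "deltas": [
    [1.8,0,0.7,0,0.02,0,10]
  ]
}}

```text
clock: 16.0
position: [0.495, 0.2615, 0.1187]
tool_rot: [[-0.843, -0.538, 0.002], [-0.538, 0.843, 0.0], [-0.002, -0.001, -1.0]]
wrist_force: [5.4, 5.3, 1.8]
gripper_width: 0.0223
```

```bash
python3 f.py
```

```text
16.0 axial N 7.42 Fy 1.57 Fz 1.77 fix x,y,z mm [11.23 -0.56 38.7 ] T [ 0.9285 -0.9558 -0.07  ] w 0.022300665673037522
```

{"name": "move_arm", "arguments": {
  "deltas": [
    [2.3,0,0.6,0,0.04,0,10]
  ]
}}

```text
clock: 16.08
position: [0.495, 0.2614, 0.1188]
tool_rot: [[-0.843, -0.538, 0.002], [-0.538, 0.843, 0.001], [-0.002, -0.0, -1.0]]
wrist_force: [7.4, 6.7, -1.9]
gripper_width: 0.022
```

```bash
python3 f.py
```

```text
16.0833 axial N 9.89 Fy 1.68 Fz -1.91 fix x,y,z mm [11.21 -0.59 38.76] T [ 1.225  -1.4538 -0.087 ] w 0.02203190750740655
```

{"name": "move_arm", "arguments": {
  "deltas": [
    [2.6,0,0.7,0,0.04,0,10]
  ]
}}

```text
clock: 16.17
position: [0.495, 0.2615, 0.1188]
tool_rot: [[-0.843, -0.538, 0.003], [-0.538, 0.843, 0.002], [-0.003, -0.0, -1.0]]
wrist_force: [8.3, 7.6, -2.3]
gripper_width: 0.0222
```

```bash
python3 f.py
```

```text
16.1667 axial N 11.09 Fy 1.94 Fz -2.33 fix x,y,z mm [11.23 -0.57 38.81] T [ 1.2798 -1.4805 -0.0396] w 0.022233632348548134
```

Face contact is proven: no motion at x=11.2 mm, and axial force rises to 11 N (about 9.5 N on the face). I'll open while keeping a light forward and down bias.

{"name": "move_arm", "arguments": {
  "deltas": [
    [2.0,0,0.8,0,0.04,0,10],
    [1.2,0,0.5,0,0.03,0,30],
    [0.4,0,0,0,0,0,32],
    [0,0,0,0,0,0,32]
  ]
}}

```text
clock: 16.5
position: [0.491, 0.2587, 0.1174]
tool_rot: [[-0.843, -0.538, -0.005], [-0.538, 0.843, -0.004], [0.007, -0.001, -1.0]]
wrist_force: [-0.2, -0.2, 0.3]
gripper_width: 0.032
```

```bash
python3 f.py;  python3 -c "
from h import *
im=viewer.camera('wrist');cv2.imwrite('pics/w13.png',im)
crop(im,260,100,120,90,6,'pics/w13c.png')"
```

```text
16.5 axial N -0.23 Fy -0.07 Fz 0.29 fix x,y,z mm [ 6.39 -0.71 37.37] T [0.0553 0.0034 0.0156] w 0.03202280005536833
```

View pics/w13.png

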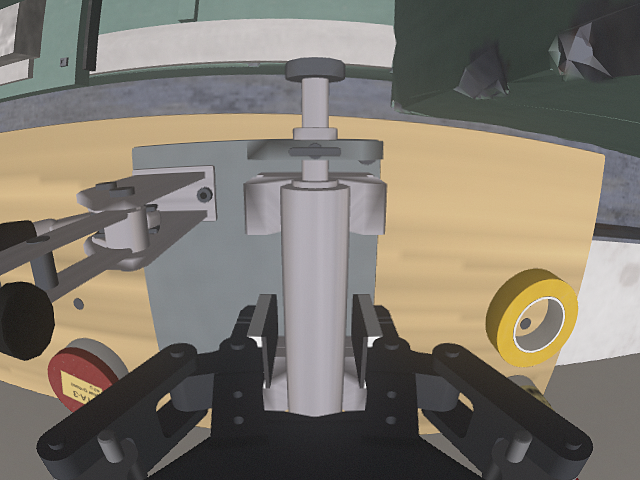

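View pics/w13c.png

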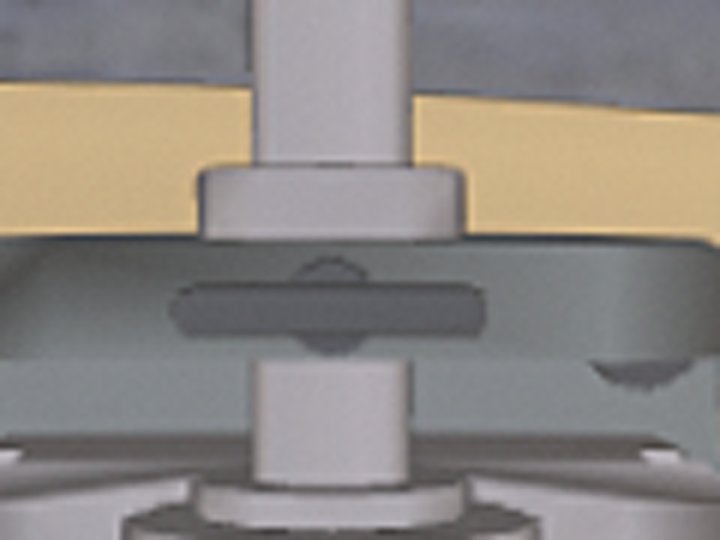

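The bar's end is still on the screw flange, the pin is covered and forces are zero. I'll retreat straight up.

{"name": "move_arm", "arguments": {
  "deltas": [
    [0,0,-6,0,0,0,34],
    [0,0,-12,0,0,0,34],
    [0,0,-25,0,0,0,34],
    [0,0,-35,0,0,0,34],
    [0,0,-35,0,0,0,34],
    [0,0,-30,0,0,0,30],
    [0,0,-10,0,0,0,0],
    [0,0,0,0,0,0,0],
    [0,0,0,0,0,0,0]
  ]
}}

```text
clock: 17.3
position: [0.4853, 0.2557, 0.2763]
tool_rot: [[-0.843, -0.538, -0.019], [-0.537, 0.843, -0.012], [0.023, 0.0, -1.0]]
wrist_force: [-0.1, 0.3, -0.6]
gripper_width: 0.0004
```

```bash
python3 -c "
from m import *
im=viewer.camera('wrist');cv2.imwrite('pics/w14.png',im)
s=r.sense();print(s['joint_positions'])
delta(P((-42,-109,170)),212.5)
"
```

```text
[ 0.3531  0.3169 -0.0909  1.186  -0.0048 -0.2143]
clock 17.35 pos [0.4852 0.2557 0.2759] width -0.0004762275082457254 F [-0.215  -0.348  -0.3069]
shift mm [  41.2 -108.8   26.9] turn [ 0.   -0.22  0.  ]
```

View pics/w14.png

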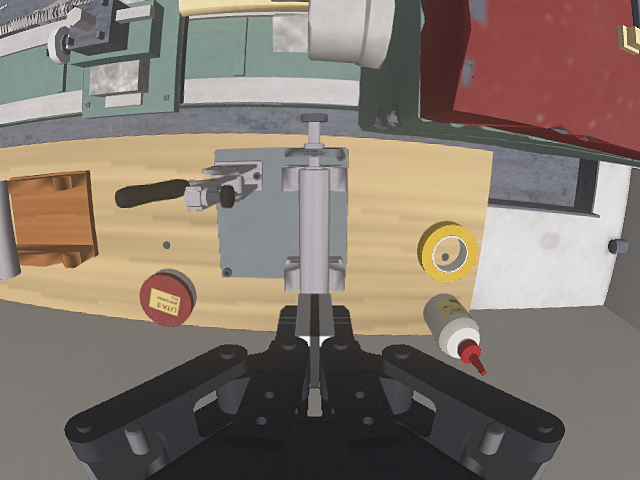

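The bar lies in both Vs against the stop (300–330, 165–290). Now over the press point.

{"name": "move_arm", "arguments": {
  "deltas": [
    [5,-12,0,0,-0.2,0,0],
    [9,-24,0,0,0,0,0],
    [9,-24,0,0,0,0,0],
    [9,-24,0,0,0,0,0],
    [6,-16,0,0,0,0,0],
    [0,0,0,0,0,0,0],
    [0,0,0,0,0,0,0]
  ]
}}

```text
clock: 17.93
position: [0.5007, 0.1463, 0.2646]
tool_rot: [[-0.841, -0.54, -0.021], [-0.54, 0.842, -0.005], [0.02, 0.007, -1.0]]
wrist_force: [-0.2, 0.0, 0.2]
gripper_width: 0.0002
```

```bash
python3 -c "
from m import *
im=viewer.camera('wrist');cv2.imwrite('pics/w15.png',im)
im=viewer.camera('scene');cv2.imwrite('pics/s15.png',im)
delta(P((-42,-109,150)),212.5)
"
```

```text
clock 18.0333 pos [0.5007 0.1471 0.2649] width 0.00011110766768181395 F [0.4049 0.5146 0.2743]
shift mm [-4.  -9.2 34.8] turn [ 0.07 -0.19  0.05]
```

View pics/w15.png

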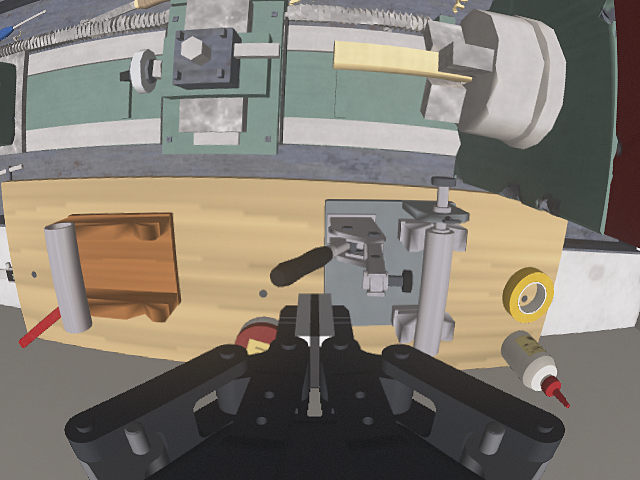

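View pics/s15.png

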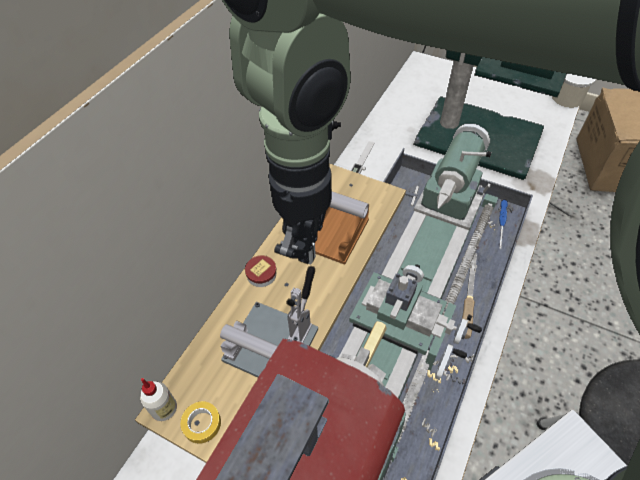

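{"name": "move_arm", "arguments": {
  "deltas": [
    [-4,-9,0,0.07,-0.2,0.05,0],
    [0,0,0,0,0,0,0],
    [0,0,0,0,0,0,0]
  ]
}}

```text
clock: 18.28
position: [0.5089, 0.1434, 0.2637]
tool_rot: [[-0.842, -0.54, 0.002], [-0.54, 0.842, 0.001], [-0.002, -0.0, -1.0]]
wrist_force: [-0.2, -0.3, -0.1]
gripper_width: 0.0002
```

```bash
python3 -c "
from m import *
delta(P((-42,-109,150)),212.5)
"
```

```text
clock 18.2833 pos [0.5089 0.1434 0.2637] width 0.00018666978844500594 F [-0.1759 -0.3047 -0.137 ]
shift mm [ 1.7 -1.4 33.7] turn [-0.    0.02  0.03]
```

{"name": "move_arm", "arguments": {
  "deltas": [
    [1.5,-1.5,10,0,0,0,0],
    [0,0,15,0,0,0,0],
    [0,0,10,0,0,0,0],
    [0,0,4,0,0,0,0],
    [0,0,0,0,0,0,0]
  ]
}}

```text
clock: 18.7
position: [0.5091, 0.1438, 0.2242]
tool_rot: [[-0.84, -0.543, 0.005], [-0.543, 0.84, 0.002], [-0.005, -0.001, -1.0]]
wrist_force: [0.8, -0.5, 0.0]
gripper_width: 0.0001
```

```bash
python3 -c "
from m import *
delta(P((-42,-109,67.5)),212.5)
"
```

```text
clock 18.7 pos [0.5091 0.1438 0.2242] width 0.00010295763351882965 F [ 0.7712 -0.477   0.0187]
shift mm [ 2.3 -1.5 76.7] turn [-0.01  0.05  0.06]
```

{"name": "move_arm", "arguments": {
  "deltas": [
    [2,-1.5,6,0,0.05,0.05,0],
    [0,0,6,0,0,0,0],
    [0,0,6,0,0,0,0],
    [0,0,6,0,0,0,0],
    [0,0,6,0,0,0,0],
    [0,0,6,0,0,0,0]
  ]
}}

```text
clock: 19.2
position: [0.5105, 0.142, 0.1883]
tool_rot: [[-0.843, -0.538, 0.006], [-0.538, 0.843, 0.0], [-0.005, -0.003, -1.0]]
wrist_force: [-0.7, -1.2, 1.0]
gripper_width: 0.0001
```

```bash
python3 -c "
from m import *
delta(P((-42,-109,67.5)),212.5)
im=viewer.camera('wrist');cv2.imwrite('pics/w16.png',im)
"
```

```text
clock 19.2 pos [0.5105 0.142  0.1883] width 7.193948688630562e-05 F [-0.6777 -1.1729  1.0243]
shift mm [ 2.3  0.8 40.8] turn [-0.03  0.05  0.01]
```

View pics/w16.png

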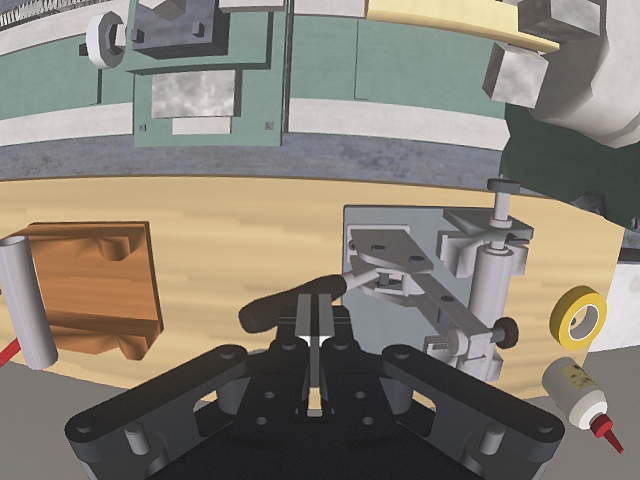

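The handle is moving down under the fingertips (315,300), and the pad arm is swinging over. Continuing.

{"name": "move_arm", "arguments": {
  "deltas": [
    [2,0.5,5,0,0.05,0,0],
    [0,0,5,0,0,0,0],
    [0,0,5,0,0,0,0],
    [0,0,5,0,0,0,0]
  ]
}}

```text
clock: 19.58
position: [0.5086, 0.1409, 0.166]
tool_rot: [[-0.843, -0.538, 0.002], [-0.538, 0.843, -0.004], [0.001, -0.004, -1.0]]
wrist_force: [0.4, -0.8, 2.8]
gripper_width: -0.0001
```

```bash
python3 f.py
```

```text
19.5833 axial N -0.1 Fy -0.92 Fz 2.81 fix x,y,z mm [ -42.02 -109.59   86.04] T [-0.1715 -0.1368  0.0152] w -9.826330144705337e-05
```

{"name": "move_arm", "arguments": {
  "deltas": [
    [0,0.5,3,0,0,0,0],
    [0,0,3,0,0,0,0],
    [0,0,3,0,0,0,0]
  ]
}}

```text
clock: 19.83
position: [0.5083, 0.1409, 0.1555]
tool_rot: [[-0.843, -0.538, 0.001], [-0.538, 0.843, -0.005], [0.002, -0.005, -1.0]]
wrist_force: [0.9, -1.3, 4.7]
gripper_width: -0.0002
```

{"name": "move_arm", "arguments": {
  "deltas": [
    [0,0,2,0,0,0,0],
    [0,0,2,0,0,0,0],
    [0,0,1,0,0,0,0]
  ]
}}

```text
clock: 20.08
position: [0.5092, 0.1396, 0.1512]
tool_rot: [[-0.843, -0.537, 0.003], [-0.537, 0.843, -0.008], [0.001, -0.008, -1.0]]
wrist_force: [-2.5, -0.7, 7.5]
gripper_width: 0.0005
```

```bash
python3 f.py
```

```text
20.0833 axial N -2.48 Fy 0.76 Fz 7.47 fix x,y,z mm [ -42.23 -110.95   71.16] T [-0.1941  0.3493  0.0042] w 0.0004900270313849389
```

{"name": "move_arm", "arguments": {
  "deltas": [
    [0,1,2,-0.08,0.03,0,0],
    [0,0,2,0,0,0,0]
  ]
}}

```text
clock: 20.25
position: [0.5095, 0.1392, 0.1484]
tool_rot: [[-0.844, -0.537, -0.001], [-0.537, 0.844, -0.005], [0.004, -0.004, -1.0]]
wrist_force: [-1.9, -1.2, 5.1]
gripper_width: 0.0003
```

```bash
python3 f.py
```

```text
20.25 axial N -2.21 Fy 0.02 Fz 5.14 fix x,y,z mm [ -42.22 -111.51   68.43] T [-0.1851  0.2285 -0.0298] w 0.00029724228478892
```

{"name": "move_arm", "arguments": {
  "deltas": [
    [0,0.5,1.5,0,0,0,0]
  ]
}}

```text
clock: 20.33
position: [0.5096, 0.1392, 0.1472]
tool_rot: [[-0.844, -0.536, -0.001], [-0.536, 0.844, -0.006], [0.004, -0.005, -1.0]]
wrist_force: [-0.4, -2.4, 3.2]
gripper_width: 0.0001
```

```bash
python3 f.py
```

```text
20.3333 axial N -1.66 Fy -1.77 Fz 3.23 fix x,y,z mm [ -42.17 -111.56   67.19] T [-0.3743 -0.0922  0.0548] w 0.00013039023190367563
```

{"name": "move_arm", "arguments": {
  "deltas": [
    [0,0.5,1.5,0,0,0,0]
  ]
}}

```text
clock: 20.42
position: [0.5098, 0.1392, 0.1463]
tool_rot: [[-0.844, -0.536, 0.001], [-0.536, 0.844, -0.007], [0.003, -0.006, -1.0]]
wrist_force: [-4.2, -2.7, 20.0]
gripper_width: -0.0002
```

```bash
python3 f.py
```

```text
20.4167 axial N -5.01 Fy -0.04 Fz 20.01 fix x,y,z mm [ -42.   -111.62   66.34] T [-0.5916  0.9781  0.0218] w -0.00021253872157678995
```

The force fell to 3 N (over centre), then jumped to 20 N (rigid), so it's at the end of travel. Retreating up.

{"name": "move_arm", "arguments": {
  "deltas": [
    [0,0,-4,0,0,0,0],
    [0,0,-10,0,0,0,0],
    [0,0,-25,0,0,0,0],
    [0,0,-35,0,0,0,0],
    [0,0,-35,0,0,0,0],
    [0,0,-15,0,0,0,0],
    [0,0,0,0,0,0,0],
    [0,0,0,0,0,0,0]
  ]
}}

```text
clock: 21.08
position: [0.5059, 0.1418, 0.2746]
tool_rot: [[-0.843, -0.537, -0.008], [-0.537, 0.843, -0.003], [0.009, 0.002, -1.0]]
wrist_force: [-0.4, -0.1, 0.2]
gripper_width: -0.0004
```

```bash
python3 f.py; python3 -c "
from h import *
w=viewer.camera('wrist');cv2.imwrite('pics/w17.png',w)
t=viewer.camera('top');crop(t,180,225,125,110,6,'pics/t17.png')
t=viewer.camera('scene');crop(t,210,255,130,120,6,'pics/s17.png')
crop(w,330,190,180,150,4,'pics/w17c.png')"
```

```text
21.0833 axial N -0.36 Fy 0.16 Fz 0.17 fix x,y,z mm [ -43.83 -107.39  194.62] T [ 0.0093  0.0387 -0.0464] w -0.0003916571336466759
```

View pics/w17.png

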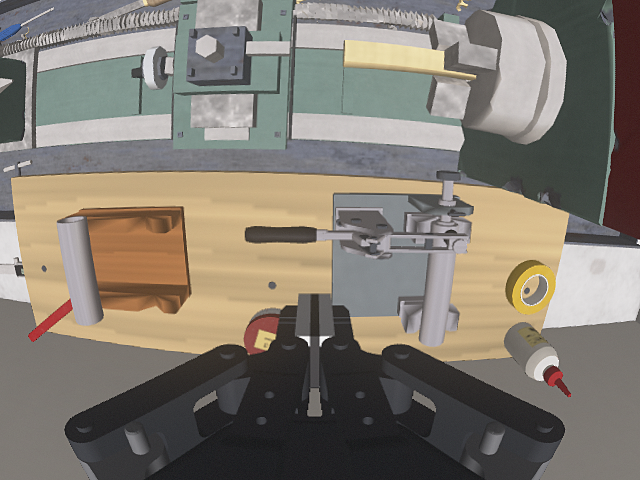

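View pics/w17c.png

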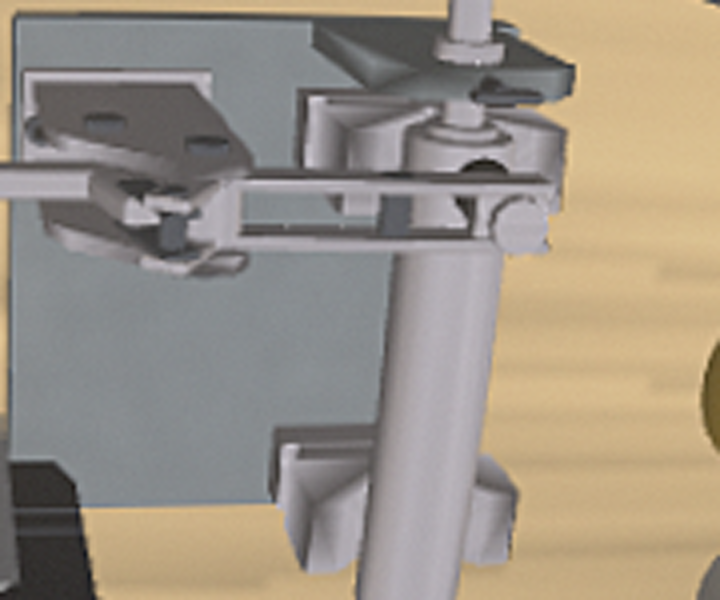

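View pics/s17.png

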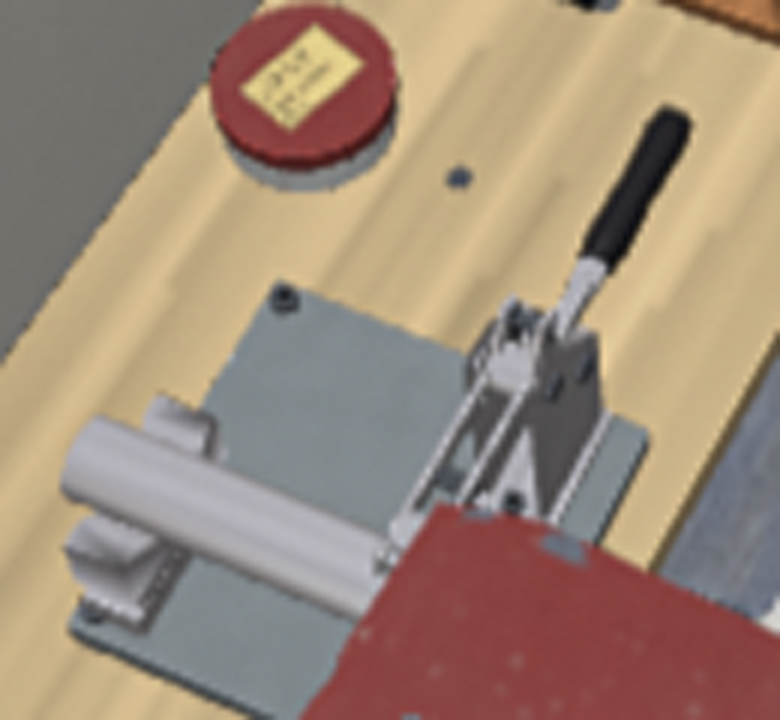

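```bash
python3 -c "
from m import *
w=cv2.imread('pics/w17.png');crop(w,415,180,70,50,10,'pics/w17d.png')
for a in (1.03,1.0,.9,.8):
    t=np.deg2rad(57)-a; print(a,(proj('scene',P((-42,-75-86*np.cos(t),61+86*np.sin(t))))-[210,255])*6)
"
```

```text
1.03 [675.652  115.9741]
1.0 [675.6394 110.8497]
0.9 [674.7857  95.1089]
0.8 [672.6662  81.5709]
```

View pics/w17d.png

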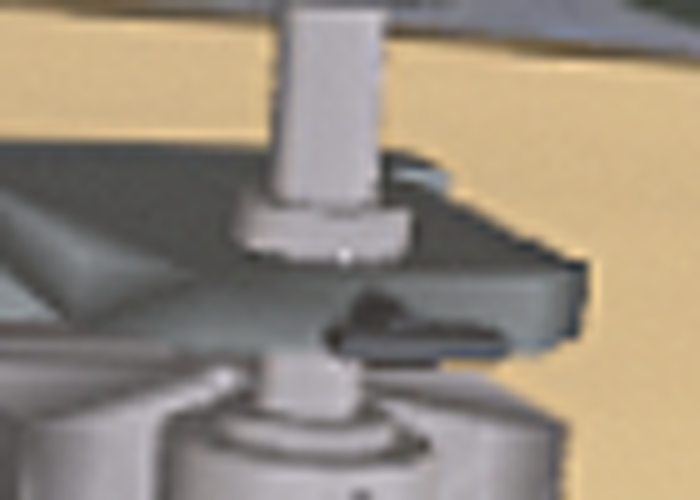

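View pics/t17.png

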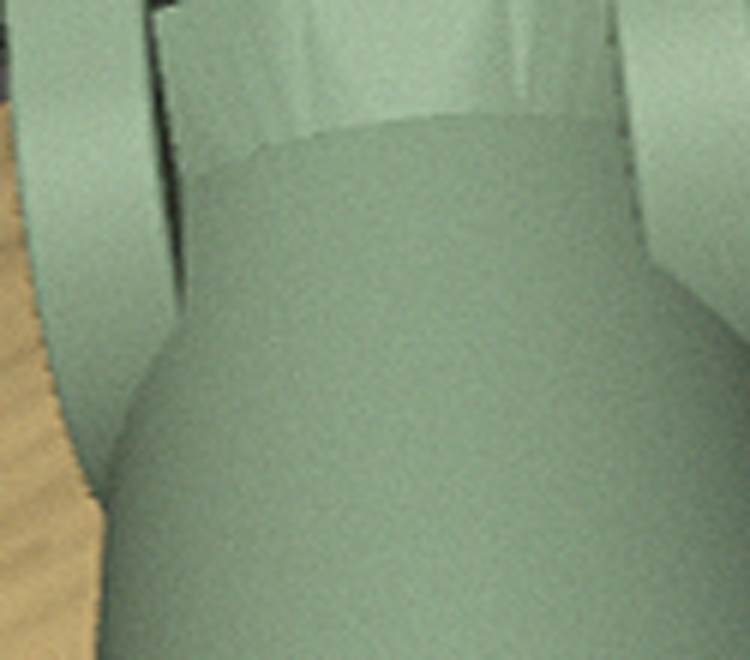

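The handle end at (672,115) fits 1.0–1.03 rad, and the bar's end shows flush on the screw flange. The top view is blocked by the arm. Handing in.

```bash
python3 -c "
from h import *
print(r.sign_off(), r.sense()['clock'])"
```

```text
the job is handed in; nothing more can be done
the job is handed in; nothing more can be done
```

The bar is bedded in both Vs, pushed home on the set screw and held by the toggle clamp. I handed the job in after about 21 s on the robot's clock, and no verdict was reported.

- **Lowering:** I set the bar down about 6 mm clear of the pin, let go so it bedded, then regripped it. Touching down peaked at about 20 N downward, firmer than I meant. The first slide readings then showed about 2 N of drag.
- **Seating on the stop:** The bar stopped moving where the images had put the screw face. I raised the push to about 11 N along the axis, which I put at 9–9.5 N on the face after drag.
- **Letting go:** The arm jumped about 5 mm forward along the bar as the jaws opened. Pictures afterwards show the bar still on the face. I could not measure the peak force in that moment, but every reading I took was under 12 N.
- **Clamp:** The resistance dropped to 3 N as the handle went over centre, then jumped to 20 N when it turned rigid. After I backed away the handle stayed down, and its measured end position fits 1.00–1.03 rad.

At the end the wrist camera showed the bar's end flush on the screw face, the pad on the bar and the pipe in the rack. The wrist force was about zero. The last top view was blocked by the arm, so it confirmed nothing. How far the pin was pushed in was never seen directly, because the bar's end hides it.

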